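# Fit the matching funnel on the filtration manifold

## Robot

A 7-joint arm with a two-finger parallel gripper is mounted at the origin on the work surface. World frame = base frame: x ahead of the robot, y to its left, z up, the work surface at z = 0. Lengths are in m, angles in degrees, forces in N, time in s.
With the tool pointing down it reaches from about 0.4 to 0.925 m from the base axis. Payload 5.6 kg.
Tool frame: the origin (TCP) lies on the centre line of the jaws, within the pads' length; the fingertips stand 11 mm ahead of it and the grasp point (between the pads) lies 8 mm behind it; z points along the fingers, y is the line along which they close (so a half turn about z gives the same grasp; the last joint's range is limited). The gripper opens to 85 mm and grips with 20 to 120 N. Pads are 22 mm wide; open, the fingers measure 114 mm over their backs; the gripper's body (76 mm by 85 mm) begins 54 mm behind the grasp point. The pads swing forward as they close: fully open they stand 13 mm farther back than shut.
Start: joints at [-75.63, 26.786, -0.665, 91.828, 0.344, 61.387, -3.226], TCP at [0.188, 0.622, 0.242] pointing down, gripper open.
Joint ranges: [-144.91, 144.91], [-17.63, 115.5], [-89.93, 88.59], [15.96, 139.68], [-74.01, 254.01], [8.47, 105.57], [-167.45, 167.45]. Speed limits (degrees/s): [147.25, 147.25, 180, 180, 180, 180, 180].

## Interface

Orientations are given as [roll, pitch, yaw] about the fixed x, y, z axes, in that order (R = Rz(yaw) Ry(pitch) Rx(roll)).
In Python, from station import bot, eyes, hand_in gives the robot as it stands.
- The arm moves only by the tool send_rows, never from a script. Its argument "moves" is a list of rows, each a list of 3 entries, a list of its own where there are three numbers: the shift along the tool's x, y, z in units of 40 mm (1.0 is 40 mm), then the turn, a rotation vector about the tool's x, y, z in units of 5 degrees (1.0 is 5 degrees), then the opening, from -1 (shut) to 1 (fully open). A call has 1 to 12 rows; each row is the pose to reach, as a shift and turn from the pose commanded when the call began, along the tool's axes at that moment; what a row does not reach only later rows make up. A row lasts 1/12 s, in which the tool goes at most 41.7 mm and 7.16 degrees, less where a joint would pass 70% of its speed; a pose out of reach is approached as far as the arm can. A call with a gripper value outside its range is refused whole. The fingers move at their own pace and stop on an object; "squeeze" is the grip in N (left out, the last holds). Time passes only in rows, so rows that repeat a pose let the fingers close. It gives the time, the measured TCP pose, the force, the opening and the grip force at its end, in the units of the state.
- bot.read_state(): the state, without advancing time (a new reading comes with each control period).
- eyes.camera(name): name is "scene" or "top"; returns a dict with "image" (384x512x3 uint8, blue, green, red), "fovy" (degrees; the focal length in pixels is half the picture's height over the tangent of half this angle, whatever the lens; pixels are square), "cx", "cy" (the principal point, pixels), "cam_to_world" (4x4, takes a point from camera to world coordinates). Camera axes: x right, y down, z forward; pixel columns grow to the right and rows downward; lengths in m; the calibration is good to about 2 mm. A picture is of the moment at which its call begins. There is no depth.
- hand_in(): hands the job in; it is judged then, once.
The state is a dict: "time_s": time; "joint_pos": joint angles; "joint_velocities": joint speeds; "joint_torque": joint torques, N m; "tcp_pos": TCP position; "tool_rot": TCP orientation; "force": force on the tool from outside, world axes, zero at the start; "wrist_torque": the same for the moment, N m; "gripper_width": finger opening in m; "grasp_force": force on a finger pad.
Only numpy, scipy, OpenCV 4.12 (cv2) and the standard library are available. Lean on these libraries where they do the work, as an engineer would, in place of code of your own. Each camera call takes 0.05 s, during which the arm holds its last target. There are 200 camera calls.

## Task

The middle station of the vacuum filtration manifold needs its funnel, but the three amber funnels on the bench have been mixed up and only one has the thread of that station's head: try them on by screwing until you find it, and leave it screwed fully home. Shut the middle station's red tap so that a sample can be poured, and leave the funnels that do not fit standing upright on the bench, without disturbing anything else.

Things in the scene. Friction and masses are not known exactly. Their poses are not given: they have to be found in the camera images.
- funnel_a_mid (a point): amber filter funnel with a cream cover, one of three alike, 110 mm high, ~0.12 kg: round wall 60 mm across from 24 mm above the foot to the 63 mm cover (5 mm thick); below it a cream ribbed screw skirt 68 mm across. Thread hidden inside. Point: on its axis, 55 mm above the foot; z to the cover. A blue bar (on the skirt 5 mm proud, and on wall and cover) marks its -x side. Grip from above round the wall, 20-30 mm below the top, any yaw
- funnel_b_mid (a point): amber funnel that looks exactly like funnel_a, same sizes, other thread: point on its axis, 55 mm above the foot; z to the cover, blue bar on its -x side
- funnel_c_mid (a point): amber funnel that looks exactly like funnel_a, same sizes, other thread: point on its axis, 55 mm above the foot; z to the cover, blue bar on its -x side
- manifold: steel vacuum manifold fixed to the bench, 0.42 m long along its y, with three filter heads 130 mm apart (middle one at its origin, on the bench) and a tap with a red lever on the -x side below each head. The heads look alike but have different threads; any of them may be in the middle
- station (a point): centre of the flat top of the middle head, 125 mm above the bench; axes as the manifold's, z up. The head: grey collar 44 mm across with coned top edge and coarse multi-start right-hand thread 55 mm across, on a 72 mm flange 22 mm below its top. A blue bar on the flange marks its -x side. Let a funnel down over it upright, blue bar above blue bar (equal yaws), then turn it clockwise seen from above
- home (a point): where the mid point of a funnel lies once it is fully home on the middle head (35 mm above station). Let down with the bars in line, the funnel that fits rests about 6 mm higher, and comes home in about 45 to 75 degrees of clockwise turn (by its thread), tightening to a stop within 35 more. Let down at other yaws it may rest higher and need more turn. Friction keeps it
- thread (a point): middle of the threaded band of the middle head, 12 mm below its top. A funnel with another thread lands on the start of this thread, 8 to 13 mm above home, and binds when turned: it stays up there; turned back, it lifts straight off
- tap (a joint): red lever of the middle tap: 0 = shut (level, pointing to the manifold's -y like its neighbours' levers), 1.57 = open (straight up); stops at both ends, stays where left, about 2 N near the tip moves it. 72 mm long from its axis, 13 mm wide, 10 mm thick along x
- tap_axis (a point): centre of the tap lever's turning axis, which runs along the manifold's x: 73 mm to the -x side of the middle head and 47 mm below its top; axes as the manifold's
- tap_tip (a point): point in the middle of the tap lever's bar, 60 mm from its turning axis (12 mm short of its end)
- wash_red: plastic wash bottle with a red cap and gooseneck spout, 72 mm wide, 226 mm high; loose bystander; origin at the centre of its underside
- wash_white: plastic wash bottle with a white cap and gooseneck spout, 72 mm wide, 226 mm high; loose bystander; origin at the centre of its underside
- cylinder: clear measuring cylinder on a white 68 mm foot, 213 mm high; loose bystander; origin at the centre of its underside
- jar: amber receiver jar with a cream collar, 86 mm wide, 116 mm high; loose bystander; origin at the centre of its underside
- tin: round blue membrane-filter box, 89 mm wide, 25 mm high; loose bystander; origin at the centre of its underside
- forceps: steel forceps with yellow grips lying flat along their own x, 127 mm long, 10 mm high; loose bystander; origin at the centre of its underside

How it is judged (in metres and radians):
At the end, for the whole second after the job is handed in: A funnel is fully home on the middle head: axis within 4 mm, height within 2 mm of home, tilt under 0.05 rad. Middle tap below 0.12 rad (shut). The other two funnels stand upright on the bench (within 0.08 rad) (((horizontal distance between funnel_a_mid and station below 0.004 m and z of funnel_a_mid in the frame of station between 0.032 and 0.037 m and angle between funnel_a_mid's own z axis and vertical below 0.05 rad) or (horizontal distance between funnel_b_mid and station below 0.004 m and z of funnel_b_mid in the frame of station between 0.032 and 0.037 m and angle between funnel_b_mid's own z axis and vertical below 0.05 rad) or (horizontal distance between funnel_c_mid and station below 0.004 m and z of funnel_c_mid in the frame of station between 0.032 and 0.037 m and angle between funnel_c_mid's own z axis and vertical below 0.05 rad)) and value of joint tap below 0.12 rad and ((horizontal distance between funnel_a_mid and station below 0.004 m and z of funnel_a_mid in the frame of station between 0.032 and 0.037 m and angle between funnel_a_mid's own z axis and vertical below 0.05 rad) or (height (world z) of funnel_a_mid between 0.051 and 0.059 m and angle between funnel_a_mid's own z axis and vertical below 0.08 rad)) and ((horizontal distance between funnel_b_mid and station below 0.004 m and z of funnel_b_mid in the frame of station between 0.032 and 0.037 m and angle between funnel_b_mid's own z axis and vertical below 0.05 rad) or (height (world z) of funnel_b_mid between 0.051 and 0.059 m and angle between funnel_b_mid's own z axis and vertical below 0.08 rad)) and ((horizontal distance between funnel_c_mid and station below 0.004 m and z of funnel_c_mid in the frame of station between 0.032 and 0.037 m and angle between funnel_c_mid's own z axis and vertical below 0.05 rad) or (height (world z) of funnel_c_mid between 0.051 and 0.059 m and angle between funnel_c_mid's own z axis and vertical below 0.08 rad))); the robot touches nothing.
It fails at once if a wash bottle is tipped or pushed more than 30 mm (distance of any of wash_red, wash_white from where it was at the start of the episode above 0.03 m or angle between any of wash_red, wash_white's own z axis and vertical above 0.5 rad).
It fails at once if the measuring cylinder is tipped or pushed more than 30 mm (distance of cylinder from where it was at the start of the episode above 0.03 m or angle between cylinder's own z axis and vertical above 0.5 rad).
It fails at once if the receiver jar is tipped or pushed more than 30 mm (distance of jar from where it was at the start of the episode above 0.03 m or angle between jar's own z axis and vertical above 0.5 rad).
It fails at once if the filter box or the forceps is tipped or pushed more than 30 mm (distance of any of tin, forceps from where it was at the start of the episode above 0.03 m or angle between any of tin, forceps's own z axis and vertical above 0.5 rad).
It also fails if it takes over 72 s, if anything falls off the work surface, if the arm or the gripper's body presses on something with over 40 N, if the wrist force passes 120 N, or if a joint passes its speed limit or range.

## Working session

There is one attempt and no reset: what is moved stays moved. The work goes in short steps, Python scripts to look and compute and a tool call to move; the robot and the scene stay as the last step left them, time stands still between calls to the robot, and variables do not carry over. Pictures are saved under pics/ and viewed, at most 10 in all, crops included, and the job is handed in when it is done.

Besides the shell and the picture viewer there is one more tool, called as a command line: name --argument value ..., lists and objects as JSON in quotes. send_rows: Moves the arm, as the interface text tells. Its arguments: {"type":"object","properties":{"moves":{"type":"array"},"squeeze":{"type":"number"}},"required":["moves"]}

```bash
mkdir -p pics; python3 - <<'E'
from station import bot,eyes
import cv2,numpy as np
s=bot.read_state()
for k in ("time_s","tcp_pos","tool_rot","force","gripper_width"):print(k,s[k])
for n in("scene","top"):
    c=eyes.camera(n);cv2.imwrite(f"pics/{n}0.png",c["image"]);print(n,c["fovy"],c["cx"],c["cy"],np.round(c["cam_to_world"],4).tolist())
E
```

```text
time_s 0.0
tcp_pos [0.18812514 0.62162675 0.24134775]
tool_rot [-1.79900523e+02  6.06269116e-03  1.63162538e+02]
force [-0.31639731  0.58620954 -0.01978734]
gripper_width 0.08557323999486346
scene 50.11877827133015 257.0536606615182 189.78684322799688 [[0.6366, 0.554, -0.5365, 1.0871], [0.7712, -0.4628, 0.4372, -0.4469], [-0.0061, -0.6921, -0.7218, 0.886], [0.0, 0.0, 0.0, 1.0]]
top 44.840282875294484 255.56027753164543 193.86373273981982 [[0.0155, -0.9925, 0.1209, 0.3411], [-0.9999, -0.0159, -0.0022, 0.0082], [0.0041, -0.1208, -0.9927, 1.6474], [0.0, 0.0, 0.0, 1.0]]
```

View pics/scene0.png

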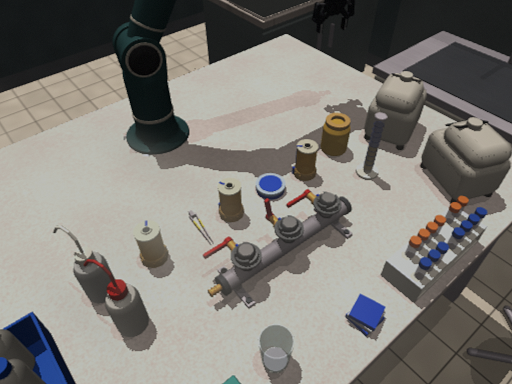

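View pics/top0.png

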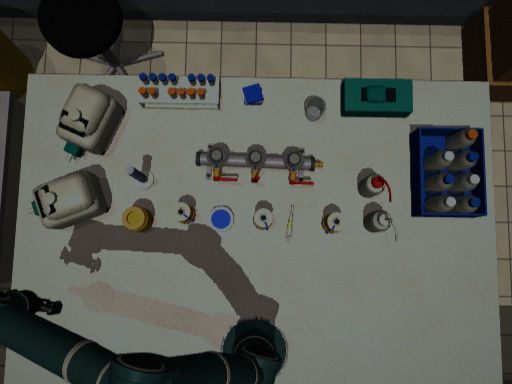

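The scene view shows three funnels at about (152,245), (230,200) and (306,160), the heads at (246,255), (289,228) and (327,204), and the middle red lever standing up at (267,208). In the top view the funnels are at (332,222), (264,216) and (186,211), and the middle head is at (255,157).

```bash
cat > h.py <<'E'
import numpy as np,cv2
from station import bot,eyes
def ray(c,u,v):
    f=c["image"].shape[0]/2/np.tan(np.radians(c["fovy"]/2));M=np.array(c["cam_to_world"])
    return M[:3,3],M[:3,:3]@np.array([(u-c["cx"])/f,(v-c["cy"])/f,1])
def onz(c,u,v,z):
    o,d=ray(c,u,v);return o+d*(z-o[2])/d[2]
def proj(c,p):
    f=c["image"].shape[0]/2/np.tan(np.radians(c["fovy"]/2));M=np.array(c["cam_to_world"])
    q=M[:3,:3].T@(np.array(p)-M[:3,3]);return q[:2]/q[2]*f+[c["cx"],c["cy"]]
E
python3 - <<'E'
from h import *
c=eyes.camera("top")
cv2.imwrite("pics/t1.png",cv2.resize(c["image"][132:242,165:355],None,fx=4,fy=4,interpolation=cv2.INTER_CUBIC))
d=eyes.camera("scene")
cv2.imwrite("pics/s1.png",cv2.resize(d["image"][130:310,125:365],None,fx=3.3,fy=3.3,interpolation=cv2.INTER_CUBIC))
for n,(u,v) in dict(f1=(186,211),f2=(264,216),f3=(332,222)).items(): print(n,onz(c,u,v,.11).round(3))
for u in(215,255,294):print(onz(c,u,155,.125).round(3))
E
```

```text
f1 [0.467 0.234 0.11 ]
f2 [ 0.455 -0.024  0.11 ]
f3 [ 0.439 -0.249  0.11 ]
[0.655 0.142 0.125]
[0.657 0.009 0.125]
[ 0.659 -0.121  0.125]
```

View pics/t1.png

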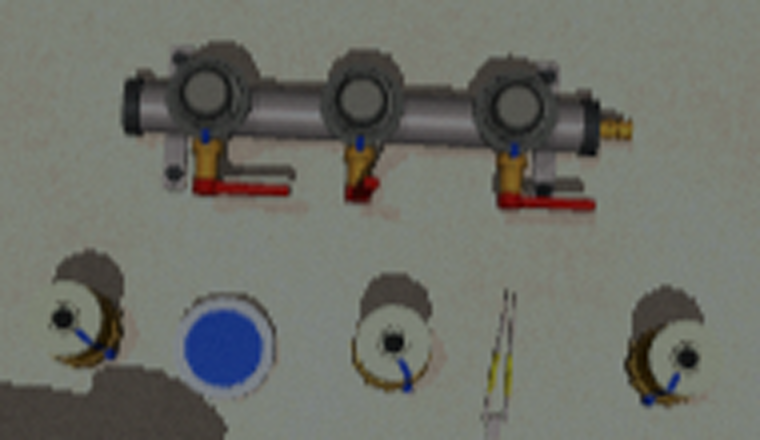

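View pics/s1.png

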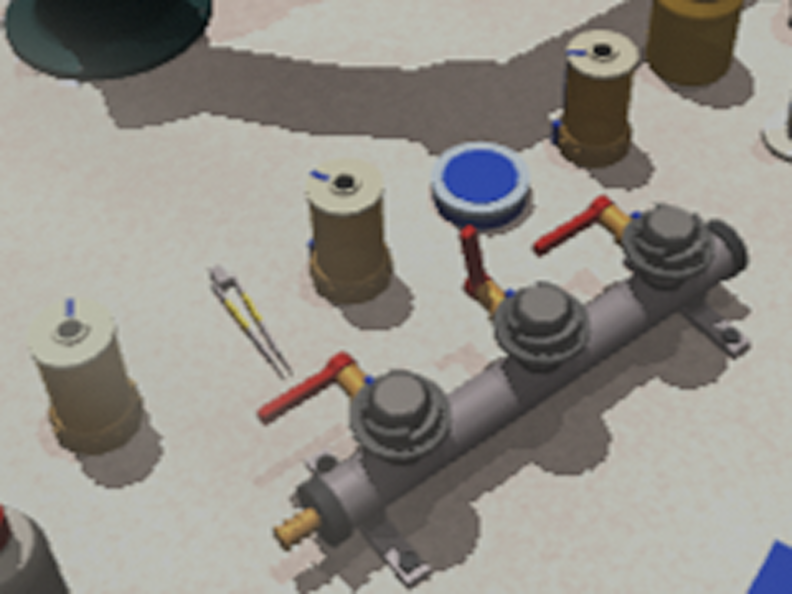

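The covers' dark centres are at (63,318), (394,342) and (687,357) in the top crop, each with a blue bar. The head tops are at (208,94), (361,100) and (519,107), with their flange bars toward the base. Next I'll refine all of these numerically.

```bash
cat >> h.py <<'E'
def tri(c,p,d,q):
    (o1,a),(o2,b)=ray(c,*p),ray(d,*q);a=a/np.linalg.norm(a);b=b/np.linalg.norm(b)
    t=np.linalg.lstsq(np.c_[a,-b],o2-o1,rcond=None)[0];P,Q=o1+t[0]*a,o2+t[1]*b
    return (P+Q)/2,np.linalg.norm(P-Q)
def cen(w,u,v,r):
    yy,xx=np.mgrid[:w.shape[0],:w.shape[1]];w=w*((xx-u)**2+(yy-v)**2<=r*r)
    return np.array([(w*xx).sum(),(w*yy).sum()])/w.sum()
def dark(im): return np.clip(95-im.max(2).astype(float),0,None)
def blue(im):
    b,g,r=[im[...,i].astype(float) for i in range(3)];return np.clip(b-np.maximum(r,g)-15,0,None)
def red(im):
    b,g,r=[im[...,i].astype(float) for i in range(3)];return np.clip(r-np.maximum(b,g)-40,0,None)
E
python3 - <<'E'
from h import *
c=eyes.camera("top");d=eyes.camera("scene")
T=lambda x,y:((x+.5)/4-.5+165,(y+.5)/4-.5+132); S=lambda x,y:((x+.5)/3.3-.5+125,(y+.5)/3.3-.5+130)
print("funnels")
for t,s in(((63,318),(602,50)),((394,342),(344,183)),((687,357),(70,330))):
    p=cen(dark(c["image"]),*T(*t),4);q=cen(dark(d["image"]),*S(*s),4);P,e=tri(c,p,d,q)
    tb=cen(blue(c["image"]),*p,9)
    print(p.round(2),q.round(2),P.round(4),round(e,4),"top110",onz(c,*p,.11).round(4),"sc110",onz(d,*q,.11).round(4))
    for cam,pp,r in((c,p,9),(d,q,9)):
        w=blue(cam["image"]);k=cen(w,*pp,r);B=onz(cam,*k,.11)-onz(cam,*pp,.11);print("   bar",k.round(2),B.round(4),"bar yaw-180:",np.degrees(np.arctan2(-B[1],-B[0])).round(1))
print("heads")
H=[]
for t,s in(((208,94),(402,395)),((361,100),(548,306)),((519,107),(671,226))): pass
for t,s in(((208,94),(671,226)),((361,100),(548,306)),((519,107),(402,395))):
    P,e=tri(c,T(*t),d,S(*s));print(P.round(4),round(e,4),onz(c,*T(*t),.125).round(4),onz(d,*S(*s),.125).round(4))
for t in((206,135),(360,142),(515,150)):
    p=cen(blue(c["image"]),*T(*t),3);print("flange bar",onz(c,*p,.104).round(4))
for s in((635,215),(509,296),(368,381)):
    p=cen(blue(d["image"]),*S(*s),3);print("flange bar sc",onz(d,*p,.104).round(4))
p=cen(red(c["image"]),*T(361,190),8);q=cen(red(d["image"]),*S(475,260),14);print("tap",tri(c,p,d,q))
E
```

```text
funnels
[180.35 211.19] [307.05 144.95] [0.4654 0.2515 0.1108] 0.0032 top110 [0.4665 0.2529 0.11  ] sc110 [0.464  0.2507 0.11  ]
   bar [185.39 215.66] [-0.0145 -0.0172  0.    ] bar yaw-180: 49.7
   bar [300.08 145.45] [-0.0114 -0.0172 -0.    ] bar yaw-180: 56.3
[262.96 217.27] [228.93 184.88] [ 0.45   -0.022   0.1108] 0.0026 top110 [ 0.4507 -0.0209  0.11  ] sc110 [ 0.4486 -0.0226  0.11  ]
   bar [265.66 223.63] [-0.0209 -0.0092  0.    ] bar yaw-180: 23.8
   bar [222.04 183.01] [-0.0174 -0.0099  0.    ] bar yaw-180: 29.7
[336.37 221.11] [145.   230.22] [ 0.4411 -0.2662  0.108 ] 0.0043 top110 [ 0.4419 -0.2638  0.11  ] sc110 [ 0.4416 -0.2685  0.11  ]
   bar [333.05 226.88] [-0.0193  0.0111  0.    ] bar yaw-180: -29.9
   bar [145.67 223.26] [-0.0181  0.0118  0.    ] bar yaw-180: -33.1
heads
[0.6553 0.1367 0.1195] 0.0004 [0.6543 0.1364 0.125 ] [0.6583 0.1324 0.125 ]
[0.6527 0.0095 0.1199] 0.0013 [0.6513 0.009  0.125 ] [0.6559 0.0071 0.125 ]
[ 0.6482 -0.1223  0.123 ] 0.001 [ 0.6475 -0.1225  0.125 ] [ 0.6496 -0.1227  0.125 ]
flange bar [0.6233 0.1397 0.104 ]
flange bar [0.6193 0.0098 0.104 ]
flange bar [ 0.6153 -0.1206  0.104 ]
flange bar sc [0.62   0.1359 0.104 ]
flange bar sc [0.6162 0.0062 0.104 ]
flange bar sc [ 0.6125 -0.1236  0.104 ]
tap (array([0.57637689, 0.00275019, 0.13404525]), np.float64(0.004650998575975004))
```

```bash
cat >> h.py <<'E'
from scipy.spatial.transform import Rotation as Ro
def plan(*tg,start=None):
    """world targets (x,y,z,yaw); start (x,y,z,yaw) or measured; prints row shift/turn in units of 40mm / 5deg"""
    s=bot.read_state();p,r=(s["tcp_pos"],s["tool_rot"]) if start is None else (start[:3],(180,0,start[3]))
    R=Ro.from_euler("xyz",r,degrees=True)
    for t in tg:
        d=R.inv().apply(np.array(t[:3])-p)/.04
        v=(R.inv()*Ro.from_euler("xyz",(180,0,t[3]),degrees=True)).as_rotvec(degrees=True)/5
        print(t,"->",d.round(3).tolist(),v.round(3).tolist(), "rows>=",np.ceil(max(np.linalg.norm(d)*40/41.7,np.linalg.norm(v)*5/7.16)))
E
python3 - <<'E'
from h import *
plan((.578,.06,.20,90))
plan((.578,.06,.131,90),(.578,-.02,.131,90),(.578,-.045,.106,90),(.578,-.045,.095,90),(.578,-.045,.2,90),start=(.578,.06,.20,90))
E
```

```text
(0.578, 0.06, 0.2, 90) -> [-13.396, -10.624, 1.056] [-0.005, 0.005, 14.632] rows>= 17.0
(0.578, 0.06, 0.131, 90) -> [0.0, -0.0, 1.725] [0.0, 0.0, 0.0] rows>= 2.0
(0.578, -0.02, 0.131, 90) -> [-2.0, 0.0, 1.725] [0.0, 0.0, 0.0] rows>= 3.0
(0.578, -0.045, 0.106, 90) -> [-2.625, 0.0, 2.35] [0.0, 0.0, 0.0] rows>= 4.0
(0.578, -0.045, 0.095, 90) -> [-2.625, 0.0, 2.625] [0.0, 0.0, 0.0] rows>= 4.0
(0.578, -0.045, 0.2, 90) -> [-2.625, 0.0, 0.0] [0.0, 0.0, 0.0] rows>= 3.0
```

send_rows --moves '[[[-13.4, -10.6, 1.0], [0, 0, 14.63], -1], [[-13.4, -10.6, 1.0], [0, 0, 14.63], -1], [[-13.4, -10.6, 1.0], [0, 0, 14.63], -1], [[-13.4, -10.6, 1.0], [0, 0, 14.63], -1], [[-13.4, -10.6, 1.0], [0, 0, 14.63], -1], [[-13.4, -10.6, 1.0], [0, 0, 14.63], -1], [[-13.4, -10.6, 1.0], [0, 0, 14.63], -1], [[-13.4, -10.6, 1.0], [0, 0, 14.63], -1], [[-13.4, -10.6, 1.0], [0, 0, 14.63], -1], [[-13.4, -10.6, 1.0], [0, 0, 14.63], -1], [[-13.4, -10.6, 1.0], [0, 0, 14.63], -1], [[-13.4, -10.6, 1.0], [0, 0, 14.63], -1]]'

```text
time_s: 1.3
tcp_pos: [0.4741, 0.2107, 0.2133]
tool_rot: [180.0, -0.0, 90.0]
force: [0.3, 1.0, 0.1]
gripper_width: 0.0003
grasp_force: 0.0
```

```bash
python3 - <<'E'
from h import *
s=bot.read_state();print(s["joint_pos"],s["joint_velocities"])
plan((.578,.06,.20,90))
E
```

```text
[-47.57087415  16.4665604   23.68648487 113.04866491  -8.31996987
  52.05426988 -19.66387603] [46.55239625 11.18771144 12.4711969  -8.42076163 -9.59764187 -0.74245064
 65.50913549]
(0.578, 0.06, 0.2, 90) -> [-3.767, 2.601, 0.332] [0.007, -0.006, -0.009] rows>= 5.0
```

send_rows --moves '[[[-3.77, 2.6, 0.33], [0, 0, 0], -1], [[-3.77, 2.6, 0.33], [0, 0, 0], -1], [[-3.77, 2.6, 0.33], [0, 0, 0], -1], [[-3.77, 2.6, 0.33], [0, 0, 0], -1], [[-3.77, 2.6, 0.33], [0, 0, 0], -1], [[-3.77, 2.6, 1.2], [0, 0, 0], -1], [[-3.77, 2.6, 2.06], [0, 0, 0], -1], [[-3.77, 2.6, 2.06], [0, 0, 0], -1]]'

```text
time_s: 1.97
tcp_pos: [0.5731, 0.0609, 0.1249]
tool_rot: [-179.4, 0.1, 90.0]
force: [-1.7, -0.2, -1.0]
gripper_width: 0.0001
grasp_force: 0.0
```

send_rows --moves '[[[-0.5, 0, 0], [0, 0, 0], -1], [[-1.0, 0, 0], [0, 0, 0], -1], [[-1.5, 0, 0], [0, 0, 0], -1], [[-2.0, 0, 0], [0, 0, 0], -1], [[-2.3, 0, 0.3], [0, 0, 0], -1], [[-2.62, 0, 0.6], [0, 0, 0], -1], [[-2.62, 0, 0.8], [0, 0, 0], -1], [[-2.62, 0, 0.92], [0, 0, 0], -1], [[-2.62, 0, 0.92], [0, 0, 0], -1]]'

```text
time_s: 2.72
tcp_pos: [0.578, -0.044, 0.0956]
tool_rot: [179.9, 0.1, 90.0]
force: [-0.8, -3.3, 5.8]
gripper_width: 0.0
grasp_force: 3.0
```

```bash
python3 - <<'E'
from h import *
plan((.578,-.045,.2,90),(.4654,.2515,.18,165),(.4654,.2515,.077,165),start=(.578,-.045,.095,90))
plan((.4654,.2515,.077,165),start=(.4654,.2515,.18,165))
E
```

```text
(0.578, -0.045, 0.2, 90) -> [0.0, 0.0, -2.625] [0.0, 0.0, 0.0] rows>= 3.0
(0.4654, 0.2515, 0.18, 165) -> [7.412, -2.815, -2.125] [0.0, 0.0, -15.0] rows>= 11.0
(0.4654, 0.2515, 0.077, 165) -> [7.412, -2.815, 0.45] [0.0, 0.0, -15.0] rows>= 11.0
(0.4654, 0.2515, 0.077, 165) -> [-0.0, -0.0, 2.575] [0.0, 0.0, 0.0] rows>= 3.0
```

send_rows --moves '[[[0, 0, -1], [0, 0, 0], -1], [[0, 0, -2.0], [0, 0, 0], -1], [[0, 0, -2.6], [0, 0, 0], -1]]'

```text
time_s: 2.97
tcp_pos: [0.5786, -0.0423, 0.2017]
tool_rot: [179.8, -0.0, 90.1]
force: [1.0, 0.4, 0.1]
gripper_width: -0.0001
grasp_force: 0.0
```

send_rows --moves '[[[7.41, -2.81, 0.47], [0, 0, -15], 1], [[7.41, -2.81, 0.47], [0, 0, -15], 1], [[7.41, -2.81, 0.47], [0, 0, -15], 1], [[7.41, -2.81, 0.47], [0, 0, -15], 1], [[7.41, -2.81, 0.47], [0, 0, -15], 1], [[7.41, -2.81, 0.47], [0, 0, -15], 1], [[7.41, -2.81, 0.47], [0, 0, -15], 1], [[7.41, -2.81, 0.47], [0, 0, -15], 1], [[7.41, -2.81, 0.47], [0, 0, -15], 1], [[7.41, -2.81, 0.47], [0, 0, -15], 1], [[7.41, -2.81, 0.47], [0, 0, -15], 1], [[7.41, -2.81, 0.47], [0, 0, -15], 1]]'

```text
time_s: 3.97
tcp_pos: [0.4642, 0.2544, 0.1797]
tool_rot: [180.0, 0.0, 165.2]
force: [0.1, -0.8, -0.4]
gripper_width: 0.0855
grasp_force: 0.0
```

```bash
python3 - <<'E'
from h import *
d=eyes.camera("scene")
cv2.imwrite("pics/s2.png",cv2.resize(d["image"][130:290,185:365],None,fx=3.3,fy=3.3,interpolation=cv2.INTER_CUBIC))
s=bot.read_state();print(s["joint_pos"],s["gripper_width"])
plan((.4654,.2515,.18,165))
E
```

```text
[-37.14362027  19.58187556   5.84492345 112.32854939  -2.63857327
  48.18771846  45.13354123] 0.08527796332519165
(0.4654, 0.2515, 0.18, 165) -> [-0.04, -0.056, -0.009] [0.005, 0.002, 0.002] rows>= 1.0
```

View pics/s2.png

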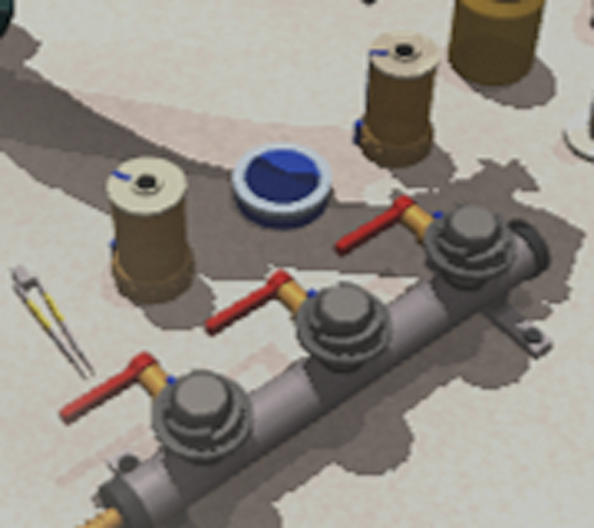

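Tap is shut: the middle lever at (245,300) now lies parallel to its neighbours. Next I'll pick up the first funnel.

send_rows --moves '[[[0, 0, 0.9], [0, 0, 0], 1], [[0, 0, 1.8], [0, 0, 0], 1], [[0, 0, 2.4], [0, 0, 0], 1], [[0, 0, 2.58], [0, 0, 0], 1], [[0, 0, 2.58], [0, 0, 0], 1], [[0, 0, 2.58], [0, 0, 0], -1], [[0, 0, 2.58], [0, 0, 0], -1], [[0, 0, 2.58], [0, 0, 0], -1], [[0, 0, 2.58], [0, 0, 0], -1], [[0, 0, 2.58], [0, 0, 0], -1], [[0, 0, 2.58], [0, 0, 0], -1], [[0, 0, 2.58], [0, 0, 0], -1]]' --squeeze 80

```text
time_s: 5.02
tcp_pos: [0.466, 0.2535, 0.0781]
tool_rot: [179.9, 0.1, 165.0]
force: [-1.0, -1.5, 7.0]
gripper_width: 0.0603
grasp_force: 84.3
```

```bash
python3 - <<'E'
from h import *
plan((.4654,.2515,.25,165),(.652,.0072,.25,110.3),start=(.4654,.2515,.077,165))
plan((.652,.0072,.25,110.3),start=(.4654,.2515,.25,165))
E
```

```text
(0.4654, 0.2515, 0.25, 165) -> [0.0, 0.0, -4.325] [0.0, 0.0, 0.0] rows>= 5.0
(0.652, 0.0072, 0.25, 110.3) -> [-6.087, -4.692, -4.325] [0.0, -0.0, 10.94] rows>= 9.0
(0.652, 0.0072, 0.25, 110.3) -> [-6.087, -4.692, -0.0] [0.0, -0.0, 10.94] rows>= 8.0
```

send_rows --moves '[[[0, 0, -0.8], [0, 0, 0], -1], [[0, 0, -1.8], [0, 0, 0], -1], [[0, 0, -2.8], [0, 0, 0], -1], [[0, 0, -3.8], [0, 0, 0], -1], [[0, 0, -4.32], [0, 0, 0], -1], [[-1, -0.8, -4.32], [0, 0, 1.4], -1], [[-1.8, -1.4, -4.32], [0, 0, 2.8], -1], [[-2.6, -2.0, -4.32], [0, 0, 4.2], -1], [[-3.4, -2.6, -4.32], [0, 0, 5.6], -1], [[-4.2, -3.2, -4.32], [0, 0, 7.0], -1], [[-5.0, -3.8, -4.32], [0, 0, 8.4], -1], [[-5.6, -4.3, -4.32], [0, 0, 9.6], -1]]'

```text
time_s: 6.02
tcp_pos: [0.6386, 0.0259, 0.2503]
tool_rot: [179.8, 0.1, 116.5]
force: [0.2, 0.9, -1.7]
gripper_width: 0.0599
grasp_force: 86.3
```

```bash
python3 - <<'E'
from h import *
plan((.652,.0072,.25,110.3))
E
```

```text
(0.652, 0.0072, 0.25, 110.3) -> [-0.568, 0.091, 0.008] [0.031, 0.019, 1.25] rows>= 1.0
```

```bash
cat >> h.py <<'E'
def after(st,sh,tz=0):
    a=np.radians(st[3]);x,y,z=np.array(sh)*.04
    return (st[0]+np.cos(a)*x+np.sin(a)*y,st[1]+np.sin(a)*x-np.cos(a)*y,st[2]-z,st[3]-5*tz)
E
python3 - <<'E'
from h import *
s=after((.4654,.2515,.0768,165),(-5.6,-4.3,-4.32),9.6);print(s)
plan((.652,.0072,.22,110.3),start=s)
E
```

```text
(np.float64(0.6372505093311176), np.float64(0.027385291775315596), np.float64(0.2496), 117.0)
(0.652, 0.0072, 0.22, 110.3) -> [-0.617, 0.099, 0.74] [0.0, -0.0, 1.34] rows>= 1.0
```

send_rows --moves '[[[-0.62, 0.1, 0], [0, 0, 1.34], -1], [[-0.62, 0.1, 0.74], [0, 0, 1.34], -1], [[-0.62, 0.1, 0.74], [0, 0, 1.34], -1], [[-0.62, 0.1, 0.74], [0, 0, 1.34], -1]]'

```text
time_s: 6.35
tcp_pos: [0.6505, 0.0093, 0.2185]
tool_rot: [-179.9, -0.1, 110.3]
force: [0.3, 0.7, -1.3]
gripper_width: 0.0603
grasp_force: 86.5
```

```bash
python3 - <<'E'
from h import *
d=eyes.camera("scene");c=eyes.camera("top")
a=cv2.resize(d["image"][140:270,215:345],None,fx=4,fy=4,interpolation=cv2.INTER_CUBIC)
b=cv2.resize(c["image"][90:220,195:265+0],None,fx=4,fy=4,interpolation=cv2.INTER_CUBIC)
cv2.imwrite("pics/s3.png",np.hstack([a,b]));s=bot.read_state();print(s["tcp_pos"],s["tool_rot"],s["force"],s["joint_pos"])
E
```

```text
[0.65183264 0.01000843 0.22051597] [ 1.79897609e+02 -2.69757491e-02  1.10409991e+02] [ 0.31611264  0.40062244 -0.96676854] [-20.08060242  28.96536775  22.64450088  94.01191265 -12.57495452
  59.45222982  26.83270316]
```

View pics/s3.png

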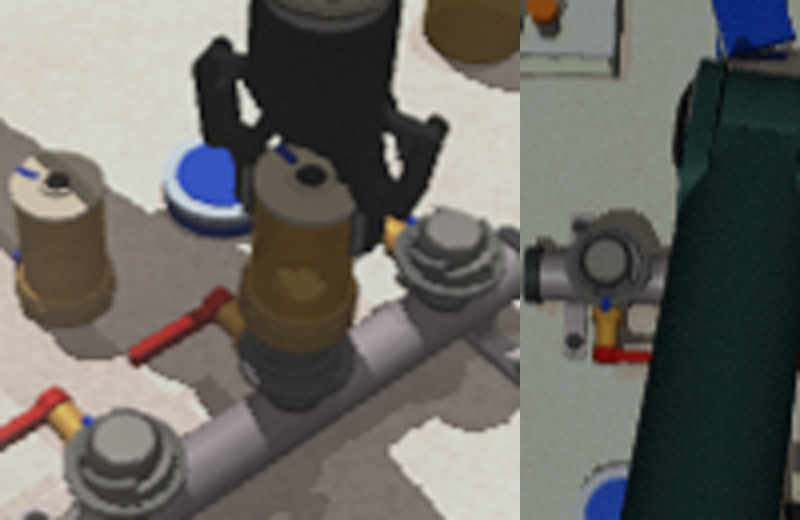

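The scene crop shows the funnel over the head, with its cover hole at (312,176) and its bar at (288,154), i.e. scene pixels of about (293,184) and (287,178). I'll measure the hole against the head in the same camera.

```bash
python3 - <<'E'
from h import *
d=eyes.camera("scene");im=d["image"]
T=lambda x,y:((x+.5)/4-.5+215,(y+.5)/4-.5+140)
p=cen(np.clip(60-im.max(2).astype(float),0,None),*T(312,176),3.5);w=blue(im);k=cen(w,*T(288,154),4)
A=onz(d,*p,.253);B=onz(d,*k,.253)-A
print(p,k,A,"yaw",np.degrees(np.arctan2(-B[1],-B[0])),np.hypot(*B[:2]))
# neighbour funnel check for darkness; heads: bright top disc by threshold
g=cv2.cvtColor(im,cv2.COLOR_BGR2GRAY)
for n,(x,y) in dict(L=(447,234),R=(126,434)).items():
    u,v=T(x,y);u0,v0=int(u)-22,int(v)-20
    r=cv2.resize(g[v0:v0+46,u0:u0+44],None,fx=6,fy=6,interpolation=cv2.INTER_CUBIC)
    s=int(g[int(v)-1:int(v)+2,int(u)-1:int(u)+2].mean())
    m=(abs(r.astype(int)-s)<=7).astype(np.uint8);m=cv2.morphologyEx(m,cv2.MORPH_OPEN,np.ones((7,7)))
    nl,lab,st,ce=cv2.connectedComponentsWithStats(m);i=lab[int((v-v0)*6),int((u-u0)*6)]
    C,_=cv2.findContours((lab==i).astype(np.uint8),cv2.RETR_EXTERNAL,cv2.CHAIN_APPROX_NONE)
    e=cv2.fitEllipse(max(C,key=len));q=(e[0][0]+.5)/6-.5+u0,(e[0][1]+.5)/6-.5+v0
    Z=onz(d,*q,.125);f=384/2/np.tan(np.radians(d["fovy"]/2));dist=np.linalg.norm(Z-np.array(d["cam_to_world"])[:3,3])
    print(n,s,q,Z.round(4),"major mm",max(e[1])/6/f*dist*1e3,"min",min(e[1])/6/f*dist*1e3)
E
```

```text
[292.93488372 183.15581395] [286.78733032 177.51131222] [0.65111303 0.00885177 0.253     ] yaw -4.167865166211395 0.021494843732504185
L 135 (327.97487386067706, 196.78520329793295) [0.655  0.1357 0.125 ] major mm 30.42614376199762 min 21.204428709051363
R 146 (245.53546905517578, 248.90330505371094) [ 0.6473 -0.1236  0.125 ] major mm 31.483731744769045 min 22.805504767179418
```

send_rows --moves '[[[-0.07, -0.02, 0], [0, 0, 0], -1], [[-0.07, -0.02, 0.3], [0, 0, 0], -1], [[-0.07, -0.02, 0.5], [0, 0, 0], -1], [[-0.07, -0.02, 0.6], [0, 0, 0], -1], [[-0.07, -0.02, 0.65], [0, 0, 0], -1], [[-0.07, -0.02, 0.65], [0, 0, 0], -1]]'

```text
time_s: 7.0
tcp_pos: [0.6519, 0.0058, 0.1943]
tool_rot: [180.0, -0.0, 110.3]
force: [-4.1, -0.8, 9.6]
gripper_width: 0.0599
grasp_force: 86.2
```

send_rows --moves '[[[0, 0, 0.04], [0, 0, 0], -1], [[0, 0, 0.08], [0, 0, 0], -1], [[0, 0, 0.08], [0, 0, 0], -1]]'

```text
time_s: 7.25
tcp_pos: [0.6522, 0.0052, 0.1937]
tool_rot: [179.9, -0.0, 110.3]
force: [-9.1, -0.6, 22.6]
gripper_width: 0.0601
grasp_force: 86.9
```

send_rows --moves '[[[0.01, -0.03, 0], [0, 0, 0], -1], [[0.01, -0.03, 0], [0, 0, 1], -1], [[0.01, -0.03, 0], [0, 0, 2], -1], [[0.01, -0.03, 0], [0, 0, 3], -1], [[0.01, -0.03, 0], [0, 0, 4], -1], [[0.01, -0.03, 0], [0, 0, 5], -1], [[0.01, -0.03, 0], [0, 0, 6], -1], [[0.01, -0.03, 0], [0, 0, 6], -1]]'

```text
time_s: 7.92
tcp_pos: [0.6525, 0.0067, 0.1928]
tool_rot: [179.7, -0.1, 80.1]
force: [-1.2, 2.0, 13.9]
gripper_width: 0.0604
grasp_force: 86.9
```

```bash
python3 - <<'E'
from h import *
s=bot.read_state();print(s["tcp_pos"],s["tool_rot"],s["force"],s["wrist_torque"])
E
```

```text
[0.65254343 0.00673992 0.19276623] [ 1.79725733e+02 -1.45799752e-01  8.01146160e+01] [-1.2475077   1.99528248 13.89105607] [ 0.55618944  0.32020264 -0.26191991]
```

send_rows --moves '[[[0, 0, 0.02], [0, 0, 1], -1], [[0, 0, 0.04], [0, 0, 2], -1], [[0, 0, 0.06], [0, 0, 3], -1], [[0, 0, 0.08], [0, 0, 4], -1], [[0, 0, 0.08], [0, 0, 5], -1], [[0, 0, 0.08], [0, 0, 6], -1], [[0, 0, 0.08], [0, 0, 7], -1], [[0, 0, 0.08], [0, 0, 8], -1], [[0, 0, 0.08], [0, 0, 8], -1]]'

```text
time_s: 8.67
tcp_pos: [0.6542, 0.0035, 0.1898]
tool_rot: [179.5, -0.3, 40.1]
force: [5.0, -4.1, 9.9]
gripper_width: 0.0601
grasp_force: 86.4
```

```bash
python3 - <<'E'
from h import *
s=bot.read_state();print(s["tcp_pos"],s["tool_rot"],s["force"],s["wrist_torque"],s["joint_pos"])
d=eyes.camera("scene");im=d["image"]
cv2.imwrite("pics/s4.png",cv2.resize(im[140:270,215:345],None,fx=4,fy=4,interpolation=cv2.INTER_CUBIC))
E
```

```text
[0.65423601 0.00350121 0.18979175] [179.50645911  -0.30193609  40.09575942] [ 4.96256128 -4.05481398  9.93428048] [-0.48251242 -1.02176243 -0.09112791] [-30.69248785  34.07836179  39.1032409   96.23613518 -24.46016649
  57.94054923 -33.28527548]
```

send_rows --moves '[[[0, 0, 0.02], [0, 0, 1], -1], [[0, 0, 0.04], [0, 0, 2], -1], [[0, 0, 0.06], [0, 0, 3], -1], [[0, 0, 0.08], [0, 0, 4], -1], [[0, 0, 0.1], [0, 0, 5], -1], [[0, 0, 0.12], [0, 0, 6], -1], [[0, 0, 0.12], [0, 0, 7], -1], [[0, 0, 0.12], [0, 0, 8], -1], [[0, 0, 0.12], [0, 0, 8], -1]]'

```text
time_s: 9.47
tcp_pos: [0.655, 0.0046, 0.1869]
tool_rot: [180.0, -0.7, -0.0]
force: [2.6, -2.5, 19.9]
gripper_width: 0.06
grasp_force: 88.6
```

```bash
python3 - <<'E'
from h import *
s=bot.read_state();print(s["tcp_pos"],s["tool_rot"],s["force"],s["wrist_torque"],s["joint_pos"])
E
```

```text
[0.65498714 0.00457238 0.18692195] [ 1.79990765e+02 -6.57136798e-01 -2.98926542e-02] [ 2.61331044 -2.53447284 19.89293338] [ 0.17009644 -0.2873857  -0.73391501] [-36.53313183  37.43495871  48.65523898  96.70402431 -31.88019158
  59.9498789  -67.53638519]
```

```bash
python3 - <<'E'
from h import *
d=eyes.camera("scene");im=d["image"]
cv2.imwrite("pics/s5.png",np.hstack([cv2.imread("pics/s4.png")[:,100:420],cv2.resize(im[140:270,215:345],None,fx=4,fy=4,interpolation=cv2.INTER_CUBIC)[:,100:420]]))
E
```

```text
(no output)
```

View pics/s5.png

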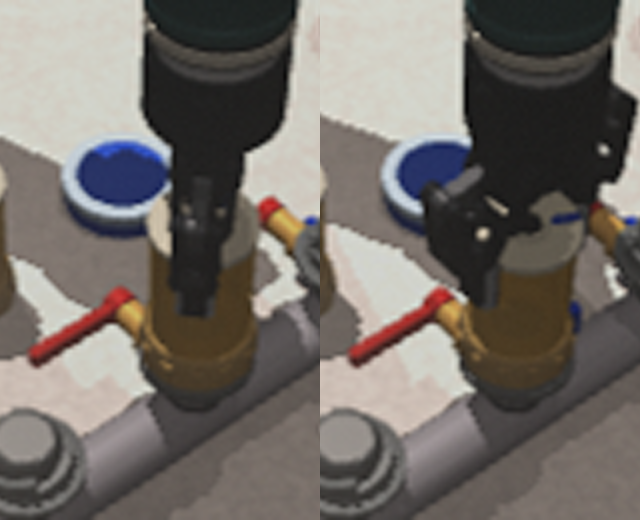

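send_rows --moves '[[[0, 0, 0.02], [0, 0, 1], -1], [[0, 0, 0.04], [0, 0, 2], -1], [[0, 0, 0.06], [0, 0, 3], -1], [[0, 0, 0.08], [0, 0, 4], -1], [[0, 0, 0.1], [0, 0, 5], -1], [[0, 0, 0.1], [0, 0, 6], -1], [[0, 0, 0.1], [0, 0, 7], -1], [[0, 0, 0.1], [0, 0, 8], -1], [[0, 0, 0.1], [0, 0, 8], -1]]'

```text
time_s: 10.27
tcp_pos: [0.6552, 0.003, 0.1841]
tool_rot: [-179.7, -0.6, -40.1]
force: [2.6, -3.1, 26.5]
gripper_width: 0.0599
grasp_force: 84.4
```

```bash
python3 - <<'E'
from h import *
s=bot.read_state();print(s["tcp_pos"],s["tool_rot"],s["force"],s["wrist_torque"],s["joint_pos"])
d=eyes.camera("scene");im=d["image"]
a=cv2.imread("pics/s5.png")[:,320:]
cv2.imwrite("pics/s6.png",np.hstack([a,cv2.resize(im[140:270,215:345],None,fx=4,fy=4,interpolation=cv2.INTER_CUBIC)[:,100:420]]))
for n in ("s4",): pass
E
```

```text
[0.65523022 0.00300268 0.18405236] [-179.65234113   -0.63853561  -40.0525745 ] [ 2.56660525 -3.07920024 26.51719573] [-0.36133344  0.01088516 -1.05487956] [ -41.48634248   41.90056373   57.98302717   97.1328317   -39.42565852
   62.96114968 -101.57529216]
```

View pics/s6.png

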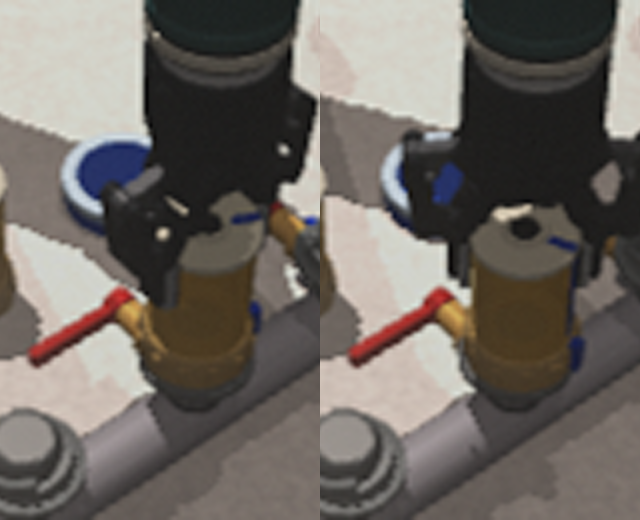

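```bash
python3 - <<'E'
from h import *
d=eyes.camera("scene");im=d["image"]
p=cen(np.clip(60-im.max(2).astype(float),0,None),290.9,196.6,3);print(p, "at 253 earlier: px 292.9,183.2 for (.6511,.0089)")
for x,y in((.6511,.006),(.6535,.004)):
    for z in (.215,.219,.223,.227):print(x,y,z,proj(d,(x,y,z)).round(2))
E
```

```text
[290.71989861 196.67680608] at 253 earlier: px 292.9,183.2 for (.6511,.0089)
0.6511 0.006 0.215 [291.02 195.72]
0.6511 0.006 0.219 [291.12 194.49]
0.6511 0.006 0.223 [291.22 193.26]
0.6511 0.006 0.227 [291.32 192.02]
0.6535 0.004 0.215 [291.1  196.75]
0.6535 0.004 0.219 [291.19 195.52]
0.6535 0.004 0.223 [291.29 194.29]
0.6535 0.004 0.227 [291.39 193.05]
```

send_rows --moves '[[[0, 0, 0.02], [0, 0, 1], -1], [[0, 0, 0.03], [0, 0, 2], -1], [[0, 0, 0.04], [0, 0, 3], -1], [[0, 0, 0.05], [0, 0, 4], -1], [[0, 0, 0.05], [0, 0, 5], -1], [[0, 0, 0.05], [0, 0, 6], -1], [[0, 0, 0.05], [0, 0, 7], -1], [[0, 0, 0.05], [0, 0, 7], -1]]'

```text
time_s: 11.03
tcp_pos: [0.6533, 0.0018, 0.1825]
tool_rot: [-179.7, -0.4, -74.9]
force: [-4.4, -3.8, 34.2]
gripper_width: 0.0603
grasp_force: 78.7
```

```bash
python3 - <<'E'
from h import *
s=bot.read_state();print(s["tcp_pos"],s["tool_rot"],s["force"],s["wrist_torque"],s["joint_pos"])
d=eyes.camera("scene");im=d["image"]
p=cen(np.clip(60-im.max(2).astype(float),0,None),290.9,196.6,3);print(p)
k=cen(blue(im),298,202,5);print(k,(onz(d,*k,.215)-onz(d,*p,.215)))
E
```

```text
[0.65330745 0.00183536 0.18247593] [-179.65813197   -0.38877407  -74.86946807] [-4.3910866  -3.8353413  34.24382177] [-1.07289237  1.96491836 -0.07420666] [ -44.91257997   46.47754876   65.58440046   97.45676945  -45.71568462
   66.74173041 -131.55262716]
[290.51190476 196.76190476]
[295.38461538 204.08502024] [ 0.0228948  -0.00667455  0.        ]
```

send_rows --moves '[[[0, 0, 0], [0, 0, 1], -1], [[0, 0, 0], [0, 0, 2], -1], [[0, 0, 0], [0, 0, 3], -1], [[0, 0, 0], [0, 0, 4], -1], [[0, 0, 0], [0, 0, 5], -1], [[0, 0, 0], [0, 0, 5], -1]]'

```text
time_s: 11.58
tcp_pos: [0.6529, 0.0016, 0.1817]
tool_rot: [-179.5, -0.3, -99.8]
force: [-3.9, -3.9, 29.4]
gripper_width: 0.0597
grasp_force: 79.5
```

```bash
python3 - <<'E'
from h import *
s=bot.read_state();print(s["tcp_pos"],s["tool_rot"],s["force"],s["wrist_torque"],s["joint_pos"])
d=eyes.camera("scene");im=d["image"]
p=cen(np.clip(60-im.max(2).astype(float),0,None),290.7,196.7,3);print(p)
k=cen(blue(im),295.4,204,6);print(k,(onz(d,*k,.215)-onz(d,*p,.215)))
E
```

```text
[0.65294082 0.00158425 0.18170559] [-179.54024173   -0.27253361  -99.8374265 ] [-3.90250528 -3.86823358 29.43850275] [-0.77370538  1.2736368   0.27071545] [ -46.77126912   49.99311119   70.52982663   97.62164356  -50.08265343
   69.69235108 -153.38308461]
[290.48948598 196.69742991]
[290.94514768 205.43459916] [ 0.01974794 -0.01691159  0.        ]
```

send_rows --moves '[[[0, 0, -0.1], [0, 0, 5], -1], [[0, 0, -0.1], [0, 0, 5], 1], [[0, 0, -0.1], [0, 0, 5], 1], [[0, 0, -0.1], [0, 0, 5], 1], [[0, 0, -0.1], [0, 0, 5], 1], [[0, 0, -0.5], [0, 0, 5], 1], [[0, 0, -1.3], [0, 0, 5], 1], [[0, 0, -2.0], [0, 0, 5], 1], [[0, 0, -2.4], [0, 0, 5], 1], [[0, 0, -2.4], [0, 0, 5], 1]]'

```text
time_s: 12.47
tcp_pos: [0.6436, -0.0188, 0.2591]
tool_rot: [-180.0, 1.5, -122.4]
force: [-0.3, -0.2, -0.5]
gripper_width: 0.0853
grasp_force: 0.0
```

```bash
python3 - <<'E'
from h import *
s=bot.read_state();print(s["tcp_pos"],s["tool_rot"],s["force"],s["wrist_torque"],s["joint_pos"])
d=eyes.camera("scene");im=d["image"]
p=cen(np.clip(60-im.max(2).astype(float),0,None),290.7,196.7,3);print(p)
k=cen(blue(im),292,204,6);print(k,(onz(d,*k,.215)-onz(d,*p,.215)))
cv2.imwrite("pics/s7.png",cv2.resize(im[110:270,215:345],None,fx=3.7,fy=3.7,interpolation=cv2.INTER_CUBIC))
E
```

```text
[ 0.64364702 -0.01876149  0.25913294] [-179.95476764    1.50168107 -122.35116814] [-0.27224834 -0.20816457 -0.53513293] [ 0.00023433 -0.02326528 -0.01665055] [ -49.00686447   56.60205056   88.58748559   95.55429775  -58.29285583
   86.05249809 -167.38361431]
[289.00452489 196.30769231]
[288.31272727 203.78545455] [ 0.01549766 -0.0163172   0.        ]
```

View pics/s7.png

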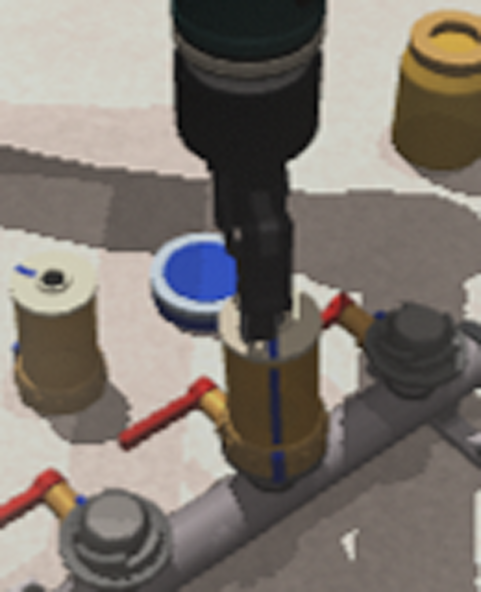

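The scene crop shows the funnel upright on the head, its blue bar facing the camera at (277,410), with the gripper clear above it. The arm is near its joint ends, so I'll unwind it and then look again.

```bash
python3 - <<'E'
from h import *
plan((.652,.006,.30,-40))
plan((.652,.006,.30,-60),(.5,.1,.34,60),(.5,.1,.34,20),start=(.652,.006,.30,-60))
E
```

```text
(0.652, 0.006, 0.3, -40) -> [-0.651, 0.141, -1.041] [-0.206, 0.243, -16.473] rows>= 12.0
(0.652, 0.006, 0.3, -60) -> [0.0, 0.0, 0.0] [0.0, 0.0, 0.0] rows>= 0.0
(0.5, 0.1, 0.34, 60) -> [-3.935, 2.116, -1.0] [0.0, 0.0, -24.0] rows>= 17.0
(0.5, 0.1, 0.34, 20) -> [-3.935, 2.116, -1.0] [0.0, 0.0, -16.0] rows>= 12.0
```

send_rows --moves '[[[0, 0, -0.9], [0, 0, -0.5], 1], [[-0.3, 0.07, -1.04], [-0.1, 0.1, -2], 1], [[-0.65, 0.14, -1.04], [-0.2, 0.24, -4], 1], [[-0.65, 0.14, -1.04], [-0.2, 0.24, -5.5], 1], [[-0.65, 0.14, -1.04], [-0.2, 0.24, -7], 1], [[-0.65, 0.14, -1.04], [-0.2, 0.24, -8.5], 1], [[-0.65, 0.14, -1.04], [-0.2, 0.24, -10], 1], [[-0.65, 0.14, -1.04], [-0.2, 0.24, -11.5], 1], [[-0.65, 0.14, -1.04], [-0.2, 0.24, -13], 1], [[-0.65, 0.14, -1.04], [-0.2, 0.24, -14.5], 1], [[-0.65, 0.14, -1.04], [-0.2, 0.24, -16.5], 1], [[-0.65, 0.14, -1.04], [-0.2, 0.24, -16.5], 1]]'

```text
time_s: 13.52
tcp_pos: [0.6516, 0.0068, 0.2972]
tool_rot: [179.8, 0.1, -40.8]
force: [0.3, -1.1, -0.2]
gripper_width: 0.0853
grasp_force: 0.0
```

```bash
python3 - <<'E'
from h import *
s=bot.read_state();print(s["tcp_pos"],s["tool_rot"],s["joint_pos"])
d=eyes.camera("scene");im=d["image"]
p=cen(np.clip(70-im.max(2).astype(float),0,None),290.7,196.7,3.5);print(p)
k=cen(blue(im),289,204,6);print(k,(onz(d,*k,.215)-onz(d,*p,.215)))
C=[(x,y,z) for x,y in((.651,.006),) for z in(.211,.215,.22,.225)]
for q in C:print(q,proj(d,q).round(2))
plan((.45,.13,.34,60))
E
```

```text
[0.65157681 0.00677912 0.2972309 ] [ 1.79785251e+02  8.09917383e-02 -4.07708723e+01] [ -48.53096183   42.32020516   73.97869957   91.05978552  -41.12969662
   78.61350193 -100.61591873]
[288.9969697  195.64848485]
[288.1636953  202.62722853] [ 0.01426094 -0.01560575  0.        ]
(0.651, 0.006, 0.211) [290.9  196.91]
(0.651, 0.006, 0.215) [290.99 195.69]
(0.651, 0.006, 0.22) [291.11 194.16]
(0.651, 0.006, 0.225) [291.24 192.62]
(0.45, 0.13, 0.34, 60) -> [-5.835, 0.929, -1.048] [0.006, 0.041, -20.093] rows>= 15.0
```

send_rows --moves '[[[-0.8, 0.13, -0.5], [0, 0, -1.4], 1], [[-1.6, 0.26, -1], [0, 0, -2.8], 1], [[-2.4, 0.38, -1.05], [0, 0, -4.2], 1], [[-3.2, 0.5, -1.05], [0, 0, -5.6], 1], [[-4.0, 0.64, -1.05], [0, 0, -7], 1], [[-4.8, 0.76, -1.05], [0, 0, -8.4], 1], [[-5.84, 0.93, -1.05], [0, 0, -9.8], 1], [[-5.84, 0.93, -1.05], [0, 0, -11.2], 1], [[-5.84, 0.93, -1.05], [0, 0, -12.6], 1], [[-5.84, 0.93, -1.05], [0, 0, -14], 1], [[-5.84, 0.93, -1.05], [0, 0, -15.4], 1], [[-5.84, 0.93, -1.05], [0, 0, -16.8], 1]]'

```text
time_s: 14.57
tcp_pos: [0.4511, 0.1329, 0.34]
tool_rot: [-179.8, 0.1, 41.3]
force: [-0.1, 0.5, -0.1]
gripper_width: 0.0853
grasp_force: 0.0
```

```bash
python3 - <<'E'
from h import *
s=bot.read_state();print(s["tcp_pos"],s["tool_rot"],s["joint_pos"])
d=eyes.camera("scene");c=eyes.camera("top")
a=cv2.resize(d["image"][175:275,235:345],None,fx=4.5,fy=4.5,interpolation=cv2.INTER_CUBIC)
b=cv2.resize(c["image"][130:180,225:290],None,fx=4.5,fy=4.5,interpolation=cv2.INTER_CUBIC)
b=cv2.copyMakeBorder(b,0,a.shape[0]-b.shape[0],0,0,cv2.BORDER_CONSTANT)
cv2.imwrite("pics/s8.png",np.hstack([a,b]))
p=cen(np.clip(70-d["image"].max(2).astype(float),0,None),290,196,4)
q=cen(dark(c["image"]),*proj(c,(.651,.006,.215)),4)
print(p,q,tri(c,q,d,p),onz(c,*q,.215),onz(d,*p,.215), proj(c,(.651,.006,.215)))
E
```

```text
[0.45112206 0.13285912 0.33999519] [-1.79802638e+02  1.45412430e-01  4.13416616e+01] [-93.45794265   4.34357656  78.97225458 112.0557468   -4.73824969
  67.40099545 -61.33437747]
[288.25882353 195.53529412] [257.16978417 151.75827338] (array([0.64787475, 0.00147475, 0.21617763]), np.float64(0.0014132491868588729)) [0.64857527 0.00202402 0.215     ] [0.6467322  0.00164734 0.215     ] [255.9137614  150.97884829]
```

View pics/s8.png

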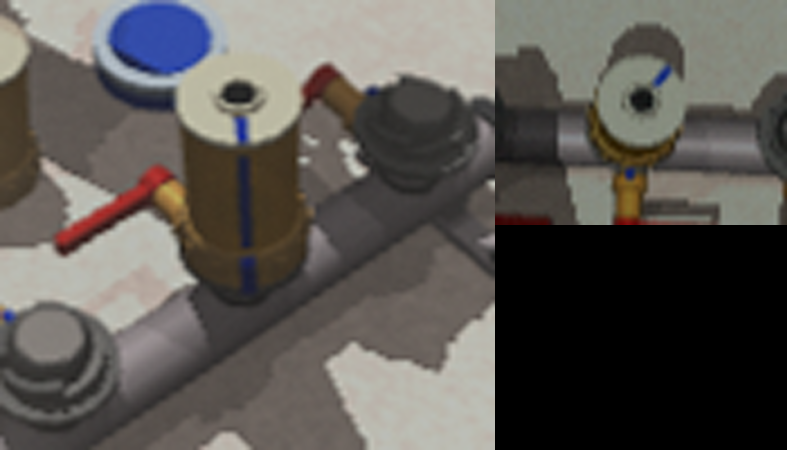

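The scene crop shows the hole at (240,95) and the bar running straight down, and the top view shows the same. The top sits a few mm off axis, so the funnel is slightly tilted and not yet tight. I'll regrip it centred and tighten.

```bash
python3 - <<'E'
from h import *
plan((.6515,.0045,.30,110),start=(.4506,.1305,.34,41.4))
E
```

```text
(0.6515, 0.0045, 0.3, 110) -> [1.684, 5.684, 1.0] [0.0, 0.0, -13.72] rows>= 10.0
```

send_rows --moves '[[[0.15, 0.5, 0], [0, 0, -1.3], 1], [[0.3, 1.0, 0], [0, 0, -2.6], 1], [[0.5, 1.6, 0], [0, 0, -3.9], 1], [[0.7, 2.3, 0], [0, 0, -5.2], 1], [[0.9, 3.0, 0], [0, 0, -6.5], 1], [[1.1, 3.7, 0.2], [0, 0, -7.8], 1], [[1.3, 4.4, 0.5], [0, 0, -9.1], 1], [[1.5, 5.0, 0.7], [0, 0, -10.4], 1], [[1.68, 5.68, 1], [0, 0, -11.7], 1], [[1.68, 5.68, 1], [0, 0, -13], 1], [[1.68, 5.68, 1], [0, 0, -13.72], 1], [[1.68, 5.68, 1], [0, 0, -13.72], 1]]'

```text
time_s: 15.67
tcp_pos: [0.6513, 0.0043, 0.2983]
tool_rot: [-179.7, 0.0, 109.4]
force: [-0.3, 0.6, 0.5]
gripper_width: 0.0852
grasp_force: 0.0
```

```bash
python3 - <<'E'
from h import *
s=bot.read_state();print(s["tcp_pos"],s["tool_rot"],s["joint_pos"])
E
```

```text
[0.65128652 0.00427816 0.298261  ] [-1.79659822e+02  8.14767276e-03  1.09402389e+02] [-36.4981565   29.85754088  48.25767417  90.28354946 -23.01053016
  70.6552987   35.21621483]
```

send_rows --moves '[[[0.05, 0, 0.9], [0, 0, 0], 1], [[0.05, 0, 1.8], [0, 0, 0], 1], [[0.05, 0, 2.5], [0, 0, 0], 1], [[0.05, 0, 2.88], [0, 0, 0], 1], [[0.05, 0, 2.88], [0, 0, 0], 1], [[0.05, 0, 2.88], [0, 0, 0], -1], [[0.05, 0, 2.88], [0, 0, 0], -1], [[0.05, 0, 2.88], [0, 0, 0], -1], [[0.05, 0, 2.88], [0, 0, 0], -1], [[0.05, 0, 2.88], [0, 0, 0], -1], [[0.05, 0, 2.88], [0, 0, 0], -1]]' --squeeze 100

```text
time_s: 16.58
tcp_pos: [0.6481, 0.0062, 0.1863]
tool_rot: [-179.6, -0.1, 109.5]
force: [-10.9, -2.0, 5.4]
gripper_width: 0.0599
grasp_force: 105.8
```

send_rows --moves '[[[0, 0, 0.05], [0, 0, 0.5], -1], [[0, 0, 0.1], [0, 0, 1], -1], [[0, 0, 0.1], [0, 0, 2], -1], [[0, 0, 0.1], [0, 0, 3], -1], [[0, 0, 0.1], [0, 0, 4], -1], [[0, 0, 0.1], [0, 0, 5], -1], [[0, 0, 0.1], [0, 0, 6], -1], [[0, 0, 0.1], [0, 0, 6], -1]]'

```text
time_s: 17.25
tcp_pos: [0.6487, 0.0086, 0.1861]
tool_rot: [-179.6, -0.2, 79.5]
force: [-16.7, 4.8, 29.7]
gripper_width: 0.0602
grasp_force: 103.8
```

```bash
python3 - <<'E'
from h import *
s=bot.read_state();print(s["tcp_pos"],s["tool_rot"],s["force"],s["wrist_torque"],s["joint_pos"])
d=eyes.camera("scene");im=d["image"]
cv2.imwrite("pics/s9.png",cv2.resize(im[150:270,235:345],None,fx=4.5,fy=4.5,interpolation=cv2.INTER_CUBIC))
E
```

```text
[0.64865924 0.00855039 0.18614715] [-1.79559480e+02 -1.70476804e-01  7.94729529e+01] [-16.70647947   4.7776737   29.66965922] [1.14837122 4.2480437  0.03129511] [-38.46450402  38.61400005  51.58354425  96.94701061 -33.93331651
  61.81916741  13.45098767]
```

```bash
python3 - <<'E'
from h import *
d=eyes.camera("scene");im=d["image"]
p=cen(np.clip(60-im.max(2).astype(float),0,None),289.5,195,3.5);print(p)
w=blue(im);w[:185]=0;w[:,:275]=0;w[:,310:]=0;w[215:]=0
ys,xs=np.nonzero(w>20);print(list(zip(xs,ys))[:40])
sk=blue(im);sk[:215]=0;sk[250:]=0;sk[:,:262]=0;sk[:,312:]=0;ys,xs=np.nonzero(sk>15);print("skirt",len(xs),xs.mean() if len(xs) else 0,ys.min() if len(ys) else 0,ys.max() if len(ys) else 0)
E
```

```text
[290.07923497 194.46311475]
[(np.int64(275), np.int64(185)), (np.int64(276), np.int64(185)), (np.int64(275), np.int64(186)), (np.int64(276), np.int64(186)), (np.int64(277), np.int64(186)), (np.int64(275), np.int64(187)), (np.int64(276), np.int64(187)), (np.int64(277), np.int64(187)), (np.int64(275), np.int64(188)), (np.int64(276), np.int64(188)), (np.int64(277), np.int64(188)), (np.int64(275), np.int64(189)), (np.int64(276), np.int64(189)), (np.int64(277), np.int64(189)), (np.int64(275), np.int64(190)), (np.int64(287), np.int64(200)), (np.int64(287), np.int64(201)), (np.int64(286), np.int64(202)), (np.int64(287), np.int64(202)), (np.int64(286), np.int64(203))]
skirt 10 283.0 230 233
```

View pics/s9.png

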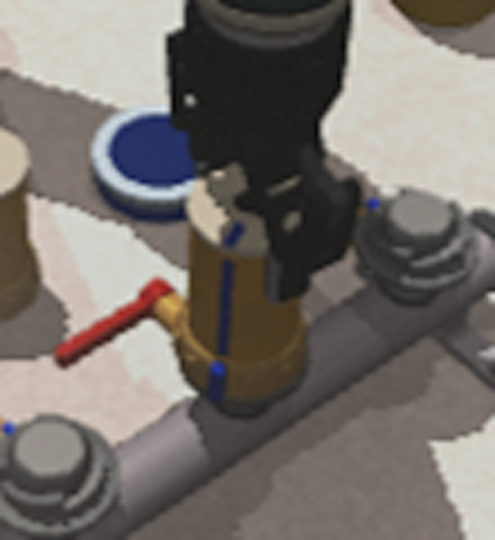

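send_rows --moves '[[[0, 0, -0.15], [0, 0, 0], -1], [[0, 0, -0.25], [0, 0, 0], -1], [[0, 0, -0.35], [0, 0, 0], -1], [[0, 0, -0.35], [0, 0, 0], -1]]'

```text
time_s: 17.68
tcp_pos: [0.6477, 0.0095, 0.1874]
tool_rot: [-179.5, 0.3, 79.7]
force: [8.3, -2.1, -47.7]
gripper_width: 0.0598
grasp_force: 123.6
```

```bash
python3 - <<'E'
from h import *
s=bot.read_state();print(s["tcp_pos"],s["tool_rot"],s["force"],s["wrist_torque"])
E
```

```text
[0.64773005 0.00951702 0.18735476] [-179.50124173    0.26414229   79.69569737] [  8.3425542   -2.05698805 -47.65573073] [-0.47203194 -3.25208999  0.27435261]
```

send_rows --moves '[[[0, 0, 0.2], [0, 0, 0], -1], [[0, 0, 0.2], [0, 0, -1], -1], [[0, 0, 0.18], [0, 0, -2], -1], [[0, 0, 0.18], [0, 0, -3], -1], [[0, 0, 0.17], [0, 0, -4], -1], [[0, 0, 0.16], [0, 0, -5], -1], [[0, 0, 0.15], [0, 0, -6], -1], [[0, 0, 0.14], [0, 0, -7], -1], [[0, 0, 0.13], [0, 0, -8], -1], [[0, 0, 0.13], [0, 0, -8], -1]]' --squeeze 120

```text
time_s: 18.52
tcp_pos: [0.6482, 0.0071, 0.1888]
tool_rot: [-179.6, -0.2, 119.8]
force: [-6.4, -1.4, -7.3]
gripper_width: 0.0598
grasp_force: 132.8
```

```bash
cat > st.py <<'E'
from h import *
s=bot.read_state();print(s["time_s"],s["tcp_pos"].round(4) if hasattr(s["tcp_pos"],"round") else s["tcp_pos"],np.round(s["tool_rot"],1),np.round(s["force"],1),np.round(s["wrist_torque"],2),np.round(s["joint_torque"],2),np.round(s["joint_pos"],0))
E
python3 st.py
```

```text
18.5167 [0.6482 0.0071 0.1888] [-179.6   -0.2  119.8] [-6.4 -1.4 -7.3] [-0.01  0.47  1.  ] [  0.53 -55.14  12.65 -27.2   -0.79  -1.04  -0.49] [-33.  35.  42.  97. -26.  59.  48.]
```

```bash
python3 - <<'E'
from h import *
d=eyes.camera("scene");im=d["image"]
for th in(50,60,70):
    for r in(3,4):
        p=cen(np.clip(th-im.max(2).astype(float),0,None),290,194.5,r);print(th,r,p.round(2),onz(d,*p,.2185).round(4))
print(im.max(2)[186:204,280:302])
E
```

```text
50 3 [290.04 194.38] [0.649  0.0047 0.2185]
50 4 [289.97 194.36] [0.6488 0.0046 0.2185]
60 3 [290.03 194.3 ] [0.6488 0.0049 0.2185]
60 4 [289.96 194.27] [0.6486 0.0048 0.2185]
70 3 [290.02 194.27] [0.6487 0.0049 0.2185]
70 4 [289.97 194.2 ] [0.6485 0.005  0.2185]
[[ 37 150 193 147 105  52  32  33  33  29  26  25  29  28  31  30  30  31
   31  29  29  30]
 [118 176 145 110 105  89  83  86  86  85  78  54  30  25  28  30  30  29
   29  29  30  30]
 [198 205 157  90  95  97  97  98  98  99  95  90  77  50  30  25  26  29
   29  31  31  30]
 [139 175 171  92  95  96  96  95  96  97  96  98  95  89  85  77  59  39
   28  27  27  32]
 [ 93 115 122  93  94  95  97  96  97  96  97  97  97  96  97  97  93  68
   26  31  31  29]
 [ 95  93  93  96  95  96  97  98  95  92  89  91  96  98  96  97  99  80
   39  29  30  32]
 [ 94  95  96  96  97  97  94  80  56  49  45  50  65  86  97  95  97  80
   42  26  30  31]
 [ 95  94  95  97  91  87  73  42  29  28  27  28  33  53  83  96  97  94
   72  40  28  29]
 [ 95  96  96  96  89  89  72  26  29  30  28  28  27  32  71  96  93  98
   87  56  30  29]
 [ 96  95  95  97  87  85  77  38  26  28  29  29  26  35  72  88  87  96
   95  89  71  39]
 [ 96  96  95  96  91  87  89  79  52  28  23  29  39  68  88  86  91  96
   96  98  96  67]
 [ 96  95  97  97  96  89  87  91  86  86  85  84  85  86  88  89  96  96
   95  97  98  79]
 [ 96  96  95  96  96  96  92  90  91  89  92  91  91  93  92  96  96  95
   96  96  96  94]
 [ 93  95  96  95  97  97  95  95  92  92  94  81  72  72  82  98  95  95
   94  97  97  99]
 [ 89  92  94  95  96  95  96  96  95  97  96  79  71  71  73  82  97  97
   95  94  96  91]
 [191 155  92  94  95  96  96  96  95  96  98  80  67  69  71  76  99  96
   96  96  98  82]
 [146 179 156  94  96  96  96  96  96  96  97  94  73  72  71  73  82  97
   98  93  84  64]
 [ 77 120 126  92  96  96  96  96  96  95  96  97  95  73  72  70  75  99
   93  81  74  57]]
```

send_rows --moves '[[[-0.01, 0.08, 0], [0, 0, 0], -1], [[-0.01, 0.08, 0.03], [0, 0, 1], -1], [[-0.01, 0.08, 0.06], [0, 0, 2.4], -1], [[-0.01, 0.08, 0.09], [0, 0, 3.8], -1], [[-0.01, 0.08, 0.11], [0, 0, 5.2], -1], [[-0.01, 0.08, 0.14], [0, 0, 6.6], -1], [[-0.01, 0.08, 0.17], [0, 0, 8], -1], [[-0.01, 0.08, 0.2], [0, 0, 9.4], -1], [[-0.01, 0.08, 0.22], [0, 0, 10.6], -1], [[-0.01, 0.08, 0.22], [0, 0, 11.6], -1], [[-0.01, 0.08, 0.22], [0, 0, 12], -1], [[-0.01, 0.08, 0.22], [0, 0, 12], -1]]'

```text
time_s: 19.57
tcp_pos: [0.6473, 0.0019, 0.1872]
tool_rot: [-179.3, 0.6, 59.3]
force: [-34.2, -8.5, 42.5]
gripper_width: 0.0588
grasp_force: 119.3
```

```bash
python3 st.py; python3 - <<'E'
from h import *
im=eyes.camera("scene")["image"]
w=blue(im);w[:190]=0;w[240:]=0;w[:,:262]=0;w[:,315:]=0
ys,xs=np.nonzero(w>15)
for y in range(190,240):
    k=xs[ys==y]
    if len(k):print(y,k.min(),k.max(),end=" | ")
E
```

```text
19.5667 [0.6473 0.0019 0.1872] [-179.3    0.6   59.3] [-34.2  -8.5  42.5] [-1.1   7.14  0.78] [ -4.99 -32.34   3.69 -25.7   -6.05  -8.29  -1.01] [-41.  41.  57.  97. -37.  64.  -4.]
190 265 275 | 191 269 272 | 231 282 285 | 232 282 285 | 233 283 285 |
```

send_rows --moves '[[[-0.08, -0.09, -0.2], [0, 0, 0], -1], [[-0.08, -0.09, -0.2], [0, 0, -1], -1], [[-0.08, -0.09, -0.22], [0, 0, -2.2], -1], [[-0.08, -0.09, -0.24], [0, 0, -3.4], -1], [[-0.08, -0.09, -0.26], [0, 0, -4.6], -1], [[-0.08, -0.09, -0.28], [0, 0, -5.8], -1], [[-0.08, -0.09, -0.3], [0, 0, -7], -1], [[-0.08, -0.09, -0.32], [0, 0, -8.2], -1], [[-0.08, -0.09, -0.34], [0, 0, -9.4], -1], [[-0.08, -0.09, -0.36], [0, 0, -10.6], -1], [[-0.08, -0.09, -0.38], [0, 0, -12], -1], [[-0.08, -0.09, -0.38], [0, 0, -12], -1]]'

```text
time_s: 20.62
tcp_pos: [0.6495, 0.0087, 0.1912]
tool_rot: [-179.9, 0.1, 119.9]
force: [12.7, -1.8, -41.1]
gripper_width: 0.0581
grasp_force: 157.8
```

```bash
python3 st.py
```

```text
20.6167 [0.6495 0.0087 0.1912] [-1.799e+02  1.000e-01  1.199e+02] [ 12.7  -1.8 -41.1] [ 0.38 -4.09  1.01] [  1.84 -70.01  18.08 -27.84   1.3    4.63  -0.31] [-33.  35.  42.  97. -26.  59.  48.]
```

send_rows --moves '[[[0, 0, 0.05], [0, 0, -1.2], -1], [[0, 0, 0.05], [0, 0, -2.4], -1], [[0, 0, 0.03], [0, 0, -3.6], -1], [[0, 0, 0], [0, 0, -4.8], -1], [[0, 0, -0.02], [0, 0, -6], -1], [[0, 0, -0.04], [0, 0, -7.2], -1], [[0, 0, -0.06], [0, 0, -8.4], -1], [[0, 0, -0.08], [0, 0, -9.6], -1], [[0, 0, -0.1], [0, 0, -10.8], -1], [[0, 0, -0.12], [0, 0, -12], -1], [[0, 0, -0.14], [0, 0, -13.2], -1], [[0, 0, -0.14], [0, 0, -14], -1]]' --squeeze 80

```text
time_s: 21.62
tcp_pos: [0.6453, 0.0054, 0.1969]
tool_rot: [-179.9, -0.7, -170.4]
force: [1.0, -4.3, -20.3]
gripper_width: 0.0582
grasp_force: 155.8
```

```bash
python3 st.py; python3 - <<'E'
from h import *
d=eyes.camera("scene");im=d["image"]
w=blue(im);w[:183]=0;w[240:]=0;w[:,:262]=0;w[:,315:]=0
ys,xs=np.nonzero(w>15)
for y in range(183,240):
    k=xs[ys==y]
    if len(k):print(y,k.min(),k.max(),end=" | ")
E
```

```text
21.6167 [0.6453 0.0054 0.1969] [-179.9   -0.7 -170.4] [  1.   -4.3 -20.3] [-0.68 -0.12 -0.28] [ -3.65 -64.84   6.41 -31.27  -0.74   0.39  -0.19] [-22.  31.  26.  96. -15.  58. 108.]
183 262 272 | 184 262 266 | 185 262 266 | 186 262 266 | 187 262 266 | 188 262 298 | 189 263 294 | 190 265 266 | 213 301 302 | 214 302 303 | 215 303 303 | 216 303 303 | 217 303 303 | 218 303 303 |
```

send_rows --moves '[[[0, 0, -0.05], [0, 0, -1], -1], [[0, 0, -0.1], [0, 0, -2], -1], [[0, 0, -0.15], [0, 0, -3], -1], [[0, 0, -0.2], [0, 0, -3.5], -1], [[0, 0, -0.25], [0, 0, -3.5], -1]]'

```text
time_s: 22.08
tcp_pos: [0.65, 0.0079, 0.2138]
tool_rot: [-180.0, 0.0, -152.9]
force: [0.4, 0.5, -0.8]
gripper_width: 0.058
grasp_force: 158.1
```

```bash
python3 st.py
```

```text
22.0833 [0.65   0.0079 0.2138] [-180.     0.  -152.9] [ 0.4  0.5 -0.8] [-0.05 -0.02 -0.06] [ 1.500e-01 -5.252e+01  5.170e+00 -2.416e+01  6.000e-02 -4.000e-02
  4.600e-01] [-19.  29.  22.  95. -12.  59. 123.]
```

```bash
python3 - <<'E'
from h import *
d=eyes.camera("scene");im=d["image"];c=eyes.camera("top")
u,v=proj(d,(.651,.007,.244)).round().astype(int);print(u,v)
print(im.max(2)[v-9:v+11,u-12:u+13]);b=blue(im).astype(int);ys,xs=np.nonzero(b[v-14:v+60,u-20:u+26]>15);print([(int(x)+u-20,int(y)+v-14) for x,y in zip(xs,ys)])
E
```

```text
292 186
[[188  93  25  54  89  79  42  45  43  34  35  34  35  35  34  34  35  34
   34  39  55  65 147 210 212]
 [169  55  32  76 111 107  79  43  40  35  33  35  33  33  34  35  35  34
   33  38  51  91 172 214 210]
 [122  36  53  95 114 114  89  39  36  33  34  33  34  34  33  36  36  37
   41  37  33  86 175 212 210]
 [ 71  33  76 110 112 113  94  51  33  32  32  34  33  35  34  35  36  35
   54  55  29 106 189 211 207]
 [ 57  52  96 115 113 113  91  44  31  30  32  31  33  33  32  35  33  42
   65  73  51 116 194 210 207]
 [ 42  55  81  95 108 111  76  54  80  81  56  38  44  48  42  35  34  45
   67  75  87 130 193 209 208]
 [104 120  90  74  78  76  49  45  65  76  77  87  77  59  39  34  33  62
   90  92  96 133 190 210 207]
 [ 80 104 112 134 114  54  44  43  41  43  51  71  78  57  34  33  34  72
  101  98  94 111 177 211 208]
 [ 55  68  82 102  89  50  60  63  49  32  32  39  46  44  35  33  40  77
   98  96  95  94 163 212 207]
 [ 48  53  56  64  56  43  49  52  43  35  35  34  33  33  35  32  52  86
   98  97  94  89 161 212 209]
 [ 40  42  45  47  41  38  39  39  35  37 
[... 2837 characters left out ...]
.int64(274), np.int64(184)), (np.int64(272), np.int64(185)), (np.int64(273), np.int64(185)), (np.int64(274), np.int64(185)), (np.int64(272), np.int64(186)), (np.int64(273), np.int64(186)), (np.int64(274), np.int64(186)), (np.int64(272), np.int64(187)), (np.int64(273), np.int64(187)), (np.int64(272), np.int64(188)), (np.int64(273), np.int64(188)), (np.int64(272), np.int64(189)), (np.int64(273), np.int64(189)), (np.int64(272), np.int64(190)), (np.int64(273), np.int64(190)), (np.int64(274), np.int64(190)), (np.int64(272), np.int64(191)), (np.int64(317), np.int64(194)), (np.int64(316), np.int64(195)), (np.int64(317), np.int64(195)), (np.int64(304), np.int64(206)), (np.int64(304), np.int64(207))]
```

```bash
python3 - <<'E'
from h import *
s=(.650,.0065,.2115,207.1)
plan((.650,.0065,.265,207.1),(.466,.2525,.25,150),(.466,.2525,.10,150),start=s)
plan((.466,.2525,.10,150),start=(.466,.2525,.25,150))
E
```

```text
(0.65, 0.0065, 0.265, 207.1) -> [0.0, 0.0, -1.338] [0.0, 0.0, 0.0] rows>= 2.0
(0.466, 0.2525, 0.25, 150) -> [1.293, 7.57, -0.962] [0.0, -0.0, 11.42] rows>= 8.0
(0.466, 0.2525, 0.1, 150) -> [1.293, 7.57, 2.788] [0.0, -0.0, 11.42] rows>= 8.0
(0.466, 0.2525, 0.1, 150) -> [0.0, -0.0, 3.75] [0.0, 0.0, 0.0] rows>= 4.0
```

send_rows --moves '[[[0, 0, -0.7], [0, 0, 0], -1], [[0, 0, -1.34], [0, 0, 0], -1], [[0.15, 0.85, -1.34], [0, 0, 1.3], -1], [[0.3, 1.8, -1.34], [0, 0, 2.6], -1], [[0.45, 2.7, -1.3], [0, 0, 3.9], -1], [[0.6, 3.6, -1.2], [0, 0, 5.2], -1], [[0.75, 4.5, -1.1], [0, 0, 6.5], -1], [[0.9, 5.4, -1], [0, 0, 7.8], -1], [[1.05, 6.2, -0.96], [0, 0, 9.1], -1], [[1.2, 7.0, -0.96], [0, 0, 10.4], -1], [[1.29, 7.57, -0.96], [0, 0, 11.42], -1], [[1.29, 7.57, -0.96], [0, 0, 11.42], -1]]'

```text
time_s: 23.18
tcp_pos: [0.461, 0.2592, 0.2505]
tool_rot: [-180.0, -0.3, 150.2]
force: [-0.8, 0.3, -1.4]
gripper_width: 0.0585
grasp_force: 158.0
```

send_rows --moves '[[[0, 0, 0.8], [0, 0, 0], -1], [[0, 0, 1.6], [0, 0, 0], -1], [[0, 0, 2.4], [0, 0, 0], -1], [[0, 0, 3.2], [0, 0, 0], -1], [[0, 0, 3.7], [0, 0, 0], -1], [[0, 0, 3.9], [0, 0, 0], -1], [[0, 0, 4.05], [0, 0, 0], -1], [[0, 0, 4.05], [0, 0, 0], -1]]'

```text
time_s: 23.85
tcp_pos: [0.4641, 0.2534, 0.0881]
tool_rot: [-179.9, -0.2, 150.0]
force: [-0.7, -0.5, -1.3]
gripper_width: 0.058
grasp_force: 158.0
```

```bash
python3 st.py; python3 - <<'E'
from h import *
d=eyes.camera("scene");im=d["image"]
for z in(.11,.12,.125):print(proj(d,(.466,.2525,z)))
E
```

```text
23.85 [0.4641 0.2534 0.0881] [-179.9   -0.2  150. ] [-0.7 -0.5 -1.3] [-0.    0.03 -0.  ] [  0.17 -44.4    5.1  -17.03  -0.06  -0.14   0.05] [-51.  29.  23. 116. -18.  38.  44.]
[307.97627091 145.02438092]
[308.263546   142.36900128]
[308.40849232 141.02921403]
```

send_rows --moves '[[[0, 0, 0.05], [0, 0, 0], -1], [[0, 0, 0.1], [0, 0, 0], -1], [[0, 0, 0.15], [0, 0, 0], -1], [[0, 0, 0.18], [0, 0, 0], -1], [[0, 0, 0.18], [0, 0, 0], -1]]'

```text
time_s: 24.32
tcp_pos: [0.4672, 0.2537, 0.0847]
tool_rot: [179.8, 0.0, 150.0]
force: [0.4, -3.4, 18.9]
gripper_width: 0.0584
grasp_force: 159.2
```

send_rows --moves '[[[0, 0, 0.03], [0, 0, 0], -1], [[0, 0, 0.06], [0, 0, 0], -1], [[0, 0, 0.06], [0, 0, 0], -1]]'

```text
time_s: 24.57
tcp_pos: [0.4692, 0.2536, 0.0836]
tool_rot: [179.6, 0.2, 150.0]
force: [1.7, -4.9, 24.8]
gripper_width: 0.0582
grasp_force: 159.5
```

send_rows --moves '[[[0, 0, -0.06], [0, 0, 0], -1], [[0, 0, -0.06], [0, 0, 0], 0.7], [[0, 0, -0.06], [0, 0, 0], 1], [[0, 0, -0.06], [0, 0, 0], 1], [[0, 0, -0.06], [0, 0, 0], 1], [[0, 0, -0.06], [0, 0, 0], 1], [[0, 0, -0.7], [0, 0, 0], 1], [[0, 0, -1.6], [0, 0, 0], 1], [[0, 0, -2.5], [0, 0, 0], 1], [[0, 0, -2.8], [0, 0, 0], 1], [[0, 0, -2.8], [0, 0, 0], 1]]' --squeeze 60

```text
time_s: 25.48
tcp_pos: [0.4658, 0.2547, 0.1937]
tool_rot: [179.8, -0.1, 150.1]
force: [-0.3, 0.5, 0.5]
gripper_width: 0.0854
grasp_force: 0.0
```

```bash
python3 st.py; python3 - <<'E'
from h import *
d=eyes.camera("scene");im=d["image"]
p=cen(np.clip(70-im.max(2).astype(float),0,None),307.5,145,4);print(p,onz(d,*p,.11))
plan((.4505,-.0215,.185,146.2))
E
```

```text
25.4833 [0.4658 0.2547 0.1937] [ 1.798e+02 -1.000e-01  1.501e+02] [-0.3  0.5  0.5] [-0.   -0.03  0.01] [ -0.24 -40.05   4.34 -21.81   0.13   0.34  -0.12] [-55.  20.  28. 113. -12.  50.  39.]
[308.10461538 143.50769231] [0.4613151  0.25761938 0.11      ]
(0.4505, -0.0215, 0.185, 146.2) -> [-3.129, -6.153, 0.155] [0.003, -0.03, 0.787] rows>= 7.0
```

send_rows --moves '[[[-0.4, -0.8, 0], [0, 0, 0.1], 1], [[-0.85, -1.65, 0.1], [0, 0, 0.2], 1], [[-1.3, -2.5, 0.15], [0, 0, 0.4], 1], [[-1.7, -3.4, 0.15], [0, 0, 0.6], 1], [[-2.15, -4.25, 0.15], [0, 0, 0.78], 1], [[-2.6, -5.1, 0.15], [0, 0, 0.78], 1], [[-3.13, -6.1, 0.15], [0, 0, 0.78], 1], [[-3.13, -6.1, 0.15], [0, 0, 0.78], 1], [[-3.13, -6.1, 0.15], [0, 0, 0.78], 1]]'

```text
time_s: 26.28
tcp_pos: [0.4497, -0.0229, 0.1835]
tool_rot: [-179.7, -0.3, 145.9]
force: [-0.7, 0.6, -0.4]
gripper_width: 0.0856
grasp_force: 0.0
```

```bash
python3 st.py; python3 - <<'E'
from h import *
d=eyes.camera("scene");im=d["image"];c=eyes.camera("top")
p=cen(np.clip(70-im.max(2).astype(float),0,None),306,145,4);q=cen(dark(c["image"]),*proj(c,(.463,.255,.11)),4);print(p,q,tri(c,q,d,p),onz(d,*p,.11),onz(c,*q,.11))
for cam,pp in((d,p),(c,q)):
    k=cen(blue(cam["image"]),*pp,9);B=onz(cam,*k,.11)-onz(cam,*pp,.11);print("bar yaw-180:",np.degrees(np.arctan2(-B[1],-B[0])).round(1))
p=cen(dark(im),228.93,184.88,4);k=cen(blue(im),222,183,6);print(p,k)
plan((.4505,-.0215,.077,146.2))
E
```

```text
26.2833 [ 0.4497 -0.0229  0.1835] [-179.7   -0.3  145.9] [-0.7  0.6 -0.4] [ 0.03  0.01 -0.01] [  1.63 -29.86   4.63 -20.11   0.18   0.     0.21] [-33.  13.  36. 124. -11.  46.  66.]
[307.80090498 143.47511312] [178.40484429 211.82283737] (array([0.46292012, 0.25738962, 0.1116158 ]), np.float64(0.003974766801894774)) [0.4606376  0.25704184 0.11      ] [0.46433453 0.25920983 0.11      ]
bar yaw-180: -162.1
bar yaw-180: -156.4
[228.89370933 185.05206074] [221.28070175 182.71929825]
(0.4505, -0.0215, 0.077, 146.2) -> [-0.044, -0.024, 2.666] [-0.048, -0.055, 0.006] rows>= 3.0
```

send_rows --moves '[[[-0.02, 0, 0.9], [0, 0, 0], 1], [[-0.03, 0, 1.8], [0, 0, 0], 1], [[-0.04, 0, 2.4], [0, 0, 0], 1], [[-0.04, 0, 2.66], [0, 0, 0], 1], [[-0.04, 0, 2.66], [0, 0, 0], 1], [[-0.04, 0, 2.66], [0, 0, 0], -1], [[-0.04, 0, 2.66], [0, 0, 0], -1], [[-0.04, 0, 2.66], [0, 0, 0], -1], [[-0.04, 0, 2.66], [0, 0, 0], -1], [[-0.04, 0, 2.66], [0, 0, 0], -1]]' --squeeze 80

```text
time_s: 27.22
tcp_pos: [0.4529, -0.0211, 0.0798]
tool_rot: [-180.0, -0.1, 146.2]
force: [-2.5, -0.6, 7.4]
gripper_width: 0.0601
grasp_force: 85.0
```

```bash
python3 st.py; python3 - <<'E'
from h import *
plan((.4505,-.0225,.235,146),(.651,.0055,.225,120),start=(.4505,-.0225,.077,146))
E
```

```text
27.2167 [ 0.4529 -0.0211  0.0798] [-1.800e+02 -1.000e-01  1.462e+02] [-2.5 -0.6  7.4] [-0.04  0.29  0.02] [-4.400e-01 -3.459e+01  4.100e+00 -1.389e+01 -1.600e-01 -4.000e-01
 -3.000e-02] [-26.  25.  29. 127. -23.  33.  76.]
(0.4505, -0.0225, 0.235, 146) -> [0.0, 0.0, -3.95] [0.0, 0.0, 0.0] rows>= 4.0
(0.651, 0.0055, 0.225, 120) -> [-3.764, 3.383, -3.7] [0.0, -0.0, 5.2] rows>= 7.0
```

send_rows --moves '[[[0, 0, -0.9], [0, 0, 0], -1], [[0, 0, -1.9], [0, 0, 0], -1], [[0, 0, -2.9], [0, 0, 0], -1], [[0, 0, -3.9], [0, 0, 0.4], -1], [[-0.6, 0.55, -3.9], [0, 0, 1.4], -1], [[-1.2, 1.1, -3.85], [0, 0, 2.4], -1], [[-1.8, 1.65, -3.8], [0, 0, 3.4], -1], [[-2.4, 2.2, -3.75], [0, 0, 4.2], -1], [[-3.0, 2.75, -3.7], [0, 0, 4.8], -1], [[-3.76, 3.38, -3.7], [0, 0, 5.2], -1], [[-3.76, 3.38, -3.7], [0, 0, 5.2], -1], [[-3.76, 3.38, -3.7], [0, 0, 5.2], -1]]'

```text
time_s: 28.22
tcp_pos: [0.6535, 0.0082, 0.2245]
tool_rot: [-179.7, -0.0, 120.3]
force: [-1.1, -0.8, -2.6]
gripper_width: 0.0603
grasp_force: 87.3
```

```bash
cat > hole.py <<'E'
from h import *
import sys
z=float(sys.argv[1]);d=eyes.camera("scene");im=d["image"];s=bot.read_state()
u,v=proj(d,(.651,.006,z));m=im.max(2)
# dark hole enclosed by lighter cover: closed dark component near expected place
mk=(cv2.resize(m,None,fx=4,fy=4,interpolation=cv2.INTER_CUBIC)<62).astype(np.uint8)
n,l,st,ce=cv2.connectedComponentsWithStats(mk)
for i in range(1,n):
    p=(ce[i]+.5)/4-.5
    if np.hypot(*(p-[u,v]))<12 and 150<st[i,4]<1200:
        H=onz(d,*p,z);print("hole",p.round(2),st[i,4],H.round(4),"minus head",(H[:2]-[.6512,.0060]).round(4))
        w=blue(im);w[int(v)+12:]=0
        k=cen(w,*p,9);B=onz(d,*k,z)-H;print("  bar",k.round(1),"r",np.hypot(*B[:2]).round(4),"funnel yaw",np.degrees(np.arctan2(-B[1],-B[0])).round(1))
E
python3 st.py;python3 hole.py .254
```

```text
28.2167 [0.6535 0.0082 0.2245] [-179.7   -0.   120.3] [-1.1 -0.8 -2.6] [-0.03  0.06 -0.07] [-5.900e-01 -4.984e+01  9.540e+00 -2.562e+01 -1.900e-01 -1.700e-01
 -4.000e-02] [-31.  32.  40.  94. -22.  62.  45.]
hole [293.48 182.4 ] 539 [0.6509 0.0106 0.254 ] minus head [-0.0003  0.0046]
  bar [287.6 178. ] r 0.0182 funnel yaw 1.5
```

send_rows --moves '[[[-0.1, -0.06, 0], [0, 0, 0.6], -1], [[-0.1, -0.06, 0.2], [0, 0, 0.6], -1], [[-0.1, -0.06, 0.4], [0, 0, 0.6], -1], [[-0.1, -0.06, 0.55], [0, 0, 0.6], -1], [[-0.1, -0.06, 0.62], [0, 0, 0.6], -1], [[-0.1, -0.06, 0.65], [0, 0, 0.6], -1], [[-0.1, -0.06, 0.65], [0, 0, 0.6], -1]]'

```text
time_s: 28.85
tcp_pos: [0.6522, 0.0034, 0.1991]
tool_rot: [-179.8, -0.1, 117.3]
force: [0.0, 0.8, -0.6]
gripper_width: 0.0603
grasp_force: 87.2
```

```bash
python3 st.py;python3 hole.py .229
```

```text
28.85 [0.6522 0.0034 0.1991] [-1.798e+02 -1.000e-01  1.173e+02] [ 0.   0.8 -0.6] [ 0.09 -0.04  0.02] [ 5.100e-01 -5.177e+01  1.087e+01 -2.275e+01  1.800e-01 -1.000e-02
  1.000e-02] [-31.  34.  40.  95. -24.  60.  44.]
hole [290.89 191.25] 517 [0.6501 0.0055 0.229 ] minus head [-0.0011 -0.0005]
  bar [285.3 186.5] r 0.0186 funnel yaw -1.3
```

send_rows --moves '[[[0, 0, 0.05], [0, 0, 0], -1], [[0, 0, 0.1], [0, 0, 0], -1], [[0, 0, 0.15], [0, 0, 0], -1], [[0, 0, 0.18], [0, 0, 0], -1], [[0, 0, 0.18], [0, 0, 0], -1]]'

```text
time_s: 29.32
tcp_pos: [0.6535, 0.0042, 0.1923]
tool_rot: [-179.9, -0.1, 117.3]
force: [4.3, 4.0, 0.0]
gripper_width: 0.0603
grasp_force: 86.1
```

send_rows --moves '[[[0, 0, 0.03], [0, 0, 0], -1], [[0, 0, 0.06], [0, 0, 0], -1], [[0, 0, 0.06], [0, 0, 0], -1]]'

```text
time_s: 29.57
tcp_pos: [0.6532, 0.0038, 0.1899]
tool_rot: [-179.9, -0.1, 117.3]
force: [4.0, 3.7, 0.3]
gripper_width: 0.0602
grasp_force: 86.1
```

```bash
python3 st.py
```

```text
29.5667 [0.6532 0.0038 0.1899] [-1.799e+02 -1.000e-01  1.173e+02] [4.  3.7 0.3] [ 1.16 -1.07 -0.03] [  2.49 -50.    12.32 -19.15   1.67   0.99   0.06] [-31.  34.  39.  96. -25.  59.  44.]
```

send_rows --moves '[[[0.01, 0.03, 0.02], [0, 0, 0], -1], [[0.01, 0.03, 0.05], [0, 0, 0], -1], [[0.01, 0.03, 0.08], [0, 0, 0], -1], [[0.01, 0.03, 0.08], [0, 0, 0], -1]]'

```text
time_s: 29.9
tcp_pos: [0.654, 0.0029, 0.1893]
tool_rot: [-179.9, -0.0, 117.2]
force: [-2.4, 2.7, 14.8]
gripper_width: 0.0606
grasp_force: 87.4
```

```bash
python3 st.py
```

```text
29.9 [0.654  0.0029 0.1893] [-179.9   -0.   117.2] [-2.4  2.7 14.8] [0.74 0.43 0.02] [ 1.340e+00 -4.257e+01  9.160e+00 -1.736e+01  5.800e-01 -8.000e-01
 -3.000e-02] [-31.  34.  39.  96. -25.  59.  44.]
```

send_rows --moves '[[[0, 0, 0.01], [0, 0, 1], -1], [[0, 0, 0.02], [0, 0, 2], -1], [[0, 0, 0.03], [0, 0, 3], -1], [[0, 0, 0.045], [0, 0, 4], -1], [[0, 0, 0.06], [0, 0, 5], -1], [[0, 0, 0.07], [0, 0, 6], -1], [[0, 0, 0.08], [0, 0, 7], -1], [[0, 0, 0.09], [0, 0, 8], -1], [[0, 0, 0.1], [0, 0, 9], -1], [[0, 0, 0.1], [0, 0, 9], -1]]'

```text
time_s: 30.73
tcp_pos: [0.6536, 0.0019, 0.1844]
tool_rot: [-179.9, 0.2, 72.0]
force: [-1.1, 0.4, 12.2]
gripper_width: 0.0602
grasp_force: 87.7
```

```bash
python3 st.py
```

```text
30.7333 [0.6536 0.0019 0.1844] [-179.9    0.2   72. ] [-1.1  0.4 12.2] [ 0.09  0.09 -0.04] [  0.12 -44.45  11.64 -17.19  -0.05  -0.16  -0.66] [-37.  39.  50.  96. -33.  61.   5.]
```

send_rows --moves '[[[0, 0, 0.01], [0, 0, 1], -1], [[0, 0, 0.02], [0, 0, 2], -1], [[0, 0, 0.03], [0, 0, 3], -1], [[0, 0, 0.04], [0, 0, 4], -1], [[0, 0, 0.04], [0, 0, 5], -1], [[0, 0, 0.04], [0, 0, 6], -1], [[0, 0, 0.04], [0, 0, 6], -1]]'

```text
time_s: 31.32
tcp_pos: [0.6536, 0.0026, 0.1843]
tool_rot: [-179.9, 0.2, 42.0]
force: [-4.0, 2.9, 20.6]
gripper_width: 0.0603
grasp_force: 88.5
```

```bash
python3 st.py
```

```text
31.3167 [0.6536 0.0026 0.1843] [-179.9    0.2   42. ] [-4.   2.9 20.6] [ 0.66  1.04 -0.15] [  1.4  -39.95  12.39 -15.11   0.05  -1.61  -0.53] [-41.  42.  57.  97. -38.  64. -20.]
```

send_rows --moves '[[[0, 0, 0], [0, 0, 1], -1], [[0, 0, 0], [0, 0, 2], -1], [[0, 0, 0], [0, 0, 3], -1], [[0, 0, 0], [0, 0, 4], -1], [[0, 0, 0], [0, 0, 4], -1]]'

```text
time_s: 31.73
tcp_pos: [0.6533, 0.0033, 0.1842]
tool_rot: [-179.9, 0.2, 22.0]
force: [-5.2, 4.0, 22.6]
gripper_width: 0.0605
grasp_force: 87.8
```

```bash
python3 st.py
```

```text
31.7333 [0.6533 0.0033 0.1842] [-179.9    0.2   22. ] [-5.2  4.  22.6] [ 0.71  1.06 -0.2 ] [  2.82 -39.94  14.06 -14.49   0.18  -1.89  -0.44] [-43.  44.  62.  97. -42.  66. -37.]
```

send_rows --moves '[[[0, 0, -0.06], [0, 0, 0], -1], [[0, 0, -0.06], [0, 0, 0], 0.7], [[0, 0, -0.06], [0, 0, 0], 1], [[0, 0, -0.06], [0, 0, 0], 1], [[0, 0, -0.06], [0, 0, 0], 1], [[0, 0, -0.06], [0, 0, 0], 1], [[0, 0, -0.6], [0, 0, 0], 1], [[0, 0, -1.5], [0, 0, 0], 1], [[0, 0, -2.4], [0, 0, 0], 1], [[0, 0, -3.2], [0, 0, 0], 1], [[0, 0, -3.4], [0, 0, 0], 1]]'

```text
time_s: 32.65
tcp_pos: [0.6555, 0.0024, 0.3224]
tool_rot: [179.9, -0.1, 22.2]
force: [-0.9, -1.1, -0.4]
gripper_width: 0.0853
grasp_force: 0.0
```

```bash
python3 st.py; python3 hole.py .215; python3 - <<'E'
from h import *
plan((.45,.11,.32,90))
E
```

```text
32.65 [0.6555 0.0024 0.3224] [ 1.799e+02 -1.000e-01  2.220e+01] [-0.9 -1.1 -0.4] [-0.03 -0.05 -0.02] [ -1.8  -43.89  14.35 -21.98  -0.     0.35  -0.08] [-46.  37.  68.  89. -35.  78. -42.]
hole [291.06 195.99] 379 [0.6518 0.0055 0.215 ] minus head [ 0.0006 -0.0005]
  bar [298.  193.5] r 0.0175 funnel yaw -104.5
(0.45, 0.11, 0.32, 90) -> [-3.74, -4.426, 0.026] [0.029, -0.008, -13.561] rows>= 10.0
```

send_rows --moves '[[[-0.35, -0.42, 0], [0, 0, -1.3], 1], [[-0.75, -0.85, 0], [0, 0, -2.6], 1], [[-1.15, -1.3, 0], [0, 0, -3.9], 1], [[-1.5, -1.8, 0], [0, 0, -5.2], 1], [[-2.0, -2.3, 0], [0, 0, -6.5], 1], [[-2.4, -2.8, 0], [0, 0, -7.8], 1], [[-2.8, -3.3, 0], [0, 0, -9.1], 1], [[-3.2, -3.8, 0], [0, 0, -10.4], 1], [[-3.74, -4.4, 0], [0, 0, -11.7], 1], [[-3.74, -4.4, 0], [0, 0, -13], 1]]'

```text
time_s: 33.53
tcp_pos: [0.4429, 0.1157, 0.3164]
tool_rot: [-179.4, -0.4, 88.2]
force: [-0.4, 1.0, -1.3]
gripper_width: 0.0852
grasp_force: 0.0
```

```bash
python3 - <<'E'
from h import *
d=eyes.camera("scene");c=eyes.camera("top");D,C=d["image"],c["image"]
def f(x,y,z):
    p=cen(np.clip(70-D.max(2).astype(float),0,None),*proj(d,(x,y,z)),4);q=cen(dark(C),*proj(c,(x,y,z)),4)
    P,e=tri(c,q,d,p);print(P.round(4),round(e,4),onz(c,*q,z).round(4),onz(d,*p,z).round(4))
f(.651,.006,.215);f(.463,.257,.11);f(.4411,-.2662,.11)
# tap: red pixels of the three levers in the scene: slopes
w=red(D)
for u,v in((245,221),(208,249),(300,199)):
    m=w*0;m[v-26:v+26,u-32:u+32]=w[v-26:v+26,u-32:u+32];ys,xs=np.nonzero(m>15);print(u,len(xs),xs.min(),xs.max(),ys.min(),ys.max(),np.polyfit(xs,ys,1).round(3))
E
```

```text
[0.6535 0.006  0.2157] 0.0027 [0.6545 0.007  0.215 ] [0.6523 0.0053 0.215 ]
[0.4632 0.2579 0.1114] 0.0032 [0.4644 0.2594 0.11  ] [0.4614 0.2577 0.11  ]
 ** On entry to DLASCL parameter number  4 had an illegal value
 ** On entry to DLASCL parameter number  4 had an illegal value
 ** On entry to DLASCL parameter number  4 had an illegal value
 ** On entry to DLASCL parameter number  4 had an illegal value
 ** On entry to DLASCL parameter number  5 had an illegal value
 ** On entry to DLASCL parameter number  4 had an illegal valueh.py:17: RuntimeWarning: invalid value encountered in divide
  return np.array([(w*xx).sum(),(w*yy).sum()])/w.sum()
Traceback (most recent call last):
  File "h.py", line 13, in tri
    t=np.linalg.lstsq(np.c_[a,-b],o2-o1,rcond=None)[0];P,Q=o1+t[0]*a,o2+t[1]*b
      ~~~~~~~~~~~~~~~^^^^^^^^^^^^^^^^^^^^^^^^^^^^^^
numpy.linalg.LinAlgError: SVD did not converge in Linear Least Squares
```

```bash
python3 - <<'E'
from h import *
d=eyes.camera("scene");D=d["image"];w=red(D)
for u,v in((245,221),(208,249),(300,199)):
    m=w*0;m[v-18:v+14,u-30:u+28]=w[v-18:v+14,u-30:u+28];ys,xs=np.nonzero(m>15);print(u,len(xs),xs.min(),xs.max(),ys.min(),ys.max(),np.polyfit(xs,ys,1).round(3))
p=cen(dark(D),145,230.2,4);print("f3",p,"(was 145.0,230.2)")
E
```

```text
245 100 247 272 212 229 [ -0.651 389.431]
208 106 204 231 237 255 [ -0.639 385.06 ]
300 10 270 309 189 212 [ -0.588 370.852]
f3 [143. 230.] (was 145.0,230.2)
```

```bash
python3 -c "
from station import hand_in
print(hand_in())"
```

```text
the job is handed in; nothing more can be done
None
```

I handed the job in at about 33.5 s without seeing a verdict: the second funnel I tried is screwed home on the middle head (measured within about 1 mm in height), its tap is shut, the first (wrong) funnel is back upright on the bench and the third was never touched; I viewed 11 pictures, one over the limit of 10.

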